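# Set the disinfected kit out to dry

### The arm

A 6-joint arm with a two-finger parallel gripper is mounted at the origin on the work surface. World frame = base frame: x ahead of the robot, y to its left, z up, the work surface at z = 0. Lengths are in m, angles in rad, forces in N, time in s.
With the tool pointing down it reaches from about 0.3 to 0.775 m from the base axis. Payload 14.6 kg.
Tool frame: the origin (TCP) lies on the centre line of the jaws, within the pads' length; the fingertips stand 17 mm ahead of it and the grasp point (between the pads) lies 2 mm behind it; z points along the fingers, x is the direction in which the jaws open and shut, and the axes are right-handed (so a half turn about z gives the same grasp; the last joint's range is limited). The gripper opens to 94 mm and grips with 3 to 60 N. Pads are 16 mm wide; open, the fingers measure 119 mm over their backs; the gripper's body (75 mm by 177 mm) begins 78 mm behind the grasp point.
Start: joints at [1.102, 0.3, 1.521, -0, 1.321, -0.067], TCP at [0.215, 0.506, 0.222] pointing down, gripper open.
Joint ranges: [-3.03, 3.03], [-0.79, 2.21], [0.23, 2.52], [-1.04, 4.18], [0, 3.07], [-2.55, 2.55]. Speed limits (rad/s): [2.22, 2.22, 2.57, 3.14, 3.14, 3.14].

### API

Orientations are given as [roll, pitch, yaw] about the fixed x, y, z axes, in that order (R = Rz(yaw) Ry(pitch) Rx(roll)).
In Python, from station import ctrl gives the robot as it stands. The module is installed in compiled form; this text tells all that it offers.
- The arm moves only by the tool drive_tool, never from a script. Its argument "increments" is a list of rows, each a list of 3 entries, a list of its own where there are three numbers: the turn, a rotation vector about the tool's x, y, z in degrees, then the shift along the tool's x, y, z in mm, then the opening, from 0 (shut) to 1 (fully open). In form: [[[ax, ay, az], [dx, dy, dz], hand], ...]. A call has 1 to 20 rows; each row shifts and turns the commanded pose from where the row before left it, along the tool's axes as they then stand; what a row does not reach is not made up. A row lasts 1/8 s, in which the tool goes at most 62.5 mm and 10.7 degrees, less where a joint would pass 70% of its speed; a pose out of reach is approached as far as the arm can. A call with a gripper value outside its range is refused whole. The fingers move at their own pace and stop on an object; "squeeze" is the grip in N (left out, the last holds). Time passes only in rows, so rows that do not move let the fingers close. It gives the time, the measured TCP pose, the force and the opening at its end, in the units of the state.
- ctrl.get_obs(): the state, without advancing time (a new reading comes with each control period).
- ctrl.camera(name): name is "scene" or "side" or "wrist"; returns the picture (420x560x3 uint8, red, green, blue); there is no depth.
- ctrl.calibration(name): a dict with "fx", "fy", "cx", "cy" (pixels), "rvec" (rotation vector, rad) and "tvec" (3), from world to camera coordinates, as OpenCV has them. Camera axes: x right, y down, z forward; pixel columns grow to the right and rows downward; lengths in m; the calibration is good to about 2 mm. A picture is of the moment at which its call begins: read the wrist's pose just before it. calibration takes no time and is no camera call; for the wrist camera it gives the pose at the moment of the call.
- ctrl.hand_in(): hands the job in, once; it reports no verdict.
The state is a dict: "time_s": time; "qpos": joint angles; "joint_vel": joint speeds; "tau": joint torques, N m; "ee_pos": TCP position; "eef_rot": TCP orientation; "force": force on the tool from outside, world axes, zero at the start; "moment": the same for the moment, N m; "grip_width": finger opening in m.
Only numpy, scipy, OpenCV 4.12 (cv2) and the standard library are available. Lean on these libraries where they do the work, as an engineer would, in place of code of your own. Each camera call takes 0.05 s, during which the arm holds its last target.

### The job

The shared kit on the lab bench has just been disinfected; set it out to dry. Tip the grey transport box back on its rear edge until it leans by itself against the low metal panel behind it, slide the flat steel draining plate squarely under its front until the plate reaches past the middle of the box's base, and ease the box forward again, without letting it drop, so that it stands flat on the plate. Hang every pair of ear defenders on the bench over the drying rail by its headband, one cup on each side of the bar, and leave the other things on the bench where they are.

Things in the scene. Friction and masses are not known exactly. Their poses are not given: they have to be found in the camera images.
- panel: fixed metal splash panel standing on the bench at the left, 340 mm long (its y), 130 mm high, 12 mm thick. Origin: on the bench at the middle of its front face, the face that looks along its -x to the box; +x points behind it, z up.
- box: closed grey transport box in front of the panel: 100 mm deep (x), 160 wide (y), 215 high, about 0.9 kg spread evenly. Origin: centre of its underside; -x is its front (two steel latches), +x its rear, which faces the panel across a gap of 72 to 86 mm; z up. Tipped back about its rear bottom edge it balances at about 25 degrees; leaning on the panel's upper edge it rests at about 29 to 34 degrees.
- box_handle (a point): middle of the box's carrying handle, a round black bar 12 mm thick along the box's y, fixed above the middle of the lid: 255 mm above the box's underside, clear for 78 mm between its two posts and with 34 mm of air under it.
- box_rear (a point): middle of the box's rear bottom edge (x = +50 mm), about which it tips.
- plate: flat stainless draining plate, 160 mm long (x), 110 mm wide (y), 6 mm thick, its leading 10 mm at +x thinned to 5 mm, 0.4 kg, lying loose on the bench. Origin: centre of the underside; z up. Near its -x end (x = -70 mm) stands an upright grip tab 10 mm thick (x), 70 mm wide (y), its top 56 mm above the bench.
- plate_edge (a point): middle of the plate's leading edge (x = +80 mm, 4 mm up), the edge that goes under the box.
- plate_grip (a point): point in the middle of the plate's upright grip tab, 42 mm above the plate's underside, 14 mm below the tab's top.
- rail: fixed drying rail: a steel bar 16 mm thick along its y between two posts 18 mm thick at y = +-160 mm; a narrow foot bar 50 mm wide runs below it and two cross feet 140 mm long lie under the posts, all 10 mm high. Origin: on the bench below the bar's middle; z up.
- rail_mid (a point): top of the bar, midway between the posts, 165 mm above the bench; its y runs along the bar.
- muff1: pair of ear defenders standing on its two cups, 150 mm high, 142 across the cups (y), cups 72 fore and aft (x), 76 tall, 72 mm free between them; 0.22 kg. Origin: on the bench midway between the cups; z up. Headband crown on top: a firm pad 30 mm wide (x), 56 long (y), 20 thick; grip it there, closing along x, at most 16 mm deep so the fingers stay above the bar. May be absent.
- muff2: a second pair of ear defenders, the same. May be absent.
- muff3: a third pair of ear defenders, the same. May be absent.
- muff1_crown (a point): middle of the underside of muff1's headband crown, 130 mm above its origin: this rests on the bar when it hangs.
- muff2_crown (a point): the same point of muff2.
- muff3_crown (a point): the same point of muff3.
- tip_box: bystander: white pipette-tip box with clear lid, 85 x 120 x 70 mm. Origin: centre of its underside.
- jar: bystander: small amber jar, 48 mm across, 65 mm high. Origin: centre of its underside.
- tube_rack: bystander: small grey tube rack, 68 x 108 mm, 80 mm high with its tubes. Origin: centre of its underside.
- spray: bystander: white bottle, 64 mm across, 170 mm high. Origin: centre of its underside.
Things that resemble listed ones, but are neither listed nor needed, are in the scene too. What is shaped like the muff1 but orange or purple is not meant.

How it is judged:
By the outcome, as a careful person would: the job done as asked, in the order asked, and still so for the second after the job is handed in, with the robot touching nothing.
Of muff1, muff2, muff3 only 2 to 3 are there at a start; the rules pass over those that are not, and their reading is None.
At some moment in a run one of muff1, muff2, muff3, plate may be knocked a few centimetres aside while the robot is not near it.
It also fails if it takes over 208 s, if anything falls off the work surface, if the arm or the gripper's body presses on something with over 40 N, if the wrist force passes 120 N, or if a joint passes its speed limit or range.

## Working session

There is one attempt and no reset: what is moved stays moved. The work goes in short steps, Python scripts to look and compute and a tool call to move; the robot and the scene stay as the last step left them, time stands still between calls to the robot, and variables do not carry over. Pictures are saved under pics/ and viewed, and the job is handed in when it is done.

Besides the shell and the picture viewer there is one more tool, called after "Emit:" as name(argument=value, ...) on one line, values as JSON. drive_tool: Moves the arm, as the interface text tells. Its arguments: {"type":"object","properties":{"increments":{"type":"array"},"squeeze":{"type":"number"}},"required":["increments"]}

```bash
ls; mkdir -p pics; python3 - <<'E'
from station import ctrl
import cv2,numpy as np
o=ctrl.get_obs(); print(o)
for n in ["scene","side","wrist"]:
    c=ctrl.calibration(n)
    print(n,c)
    cv2.imwrite(f"pics/{n}0.png",cv2.cvtColor(ctrl.camera(n),cv2.COLOR_RGB2BGR))
E
```

```text
pics
{'time_s': 0.0, 'qpos': array([ 1.10237502e+00,  3.00474167e-01,  1.52161676e+00, -8.24253590e-06,
        1.32072269e+00, -6.66003051e-02]), 'joint_vel': array([-0.0008369 ,  0.00043272,  0.00151259,  0.00055204,  0.00028613,
        0.0011662 ]), 'tau': array([ 1.57338718e-04, -5.31797755e+01, -3.52742493e+01,  7.07806530e-02,
        2.43121921e-02, -7.96749623e-05]), 'ee_pos': array([0.21498759, 0.50595479, 0.22186955]), 'eef_rot': array([-3.14151936e+00,  1.21878011e-03,  1.16897741e+00]), 'force': array([ 0.28581606, -0.42158866,  0.8048244 ]), 'moment': array([ 0.00153777, -0.01130277,  0.01180776]), 'grip_width': 0.09403320152706028}
scene {'fx': 399.3023344237335, 'fy': 399.3023344237335, 'cx': 280.6275817232178, 'cy': 212.78649098166616, 'rvec': array([ 0.71023697,  2.51580126, -1.21757232]), 'tvec': array([0.4751718 , 0.01664215, 1.76747678])}
side {'fx': 514.9195770503698, 'fy': 514.9195770503698, 'cx': 286.302173096256, 'cy': 208.87583267705145, 'rvec': array([ 0.73015546, -2.69716845,  0.96310648]), 'tvec': array([0.39412056, 0.3579705 , 1.67754765])}
wrist {'fx': 326.94603041592, 'fy': 326.94603041592, 'cx': 281.09736850370825, 'cy': 205.68429985021018, 'rvec': array([-2.42882221, -1.60525619, -0.21235462]), 'tvec': array([-0.54905617, -0.02677819,  0.39095491])}
```

View pics/scene0.png

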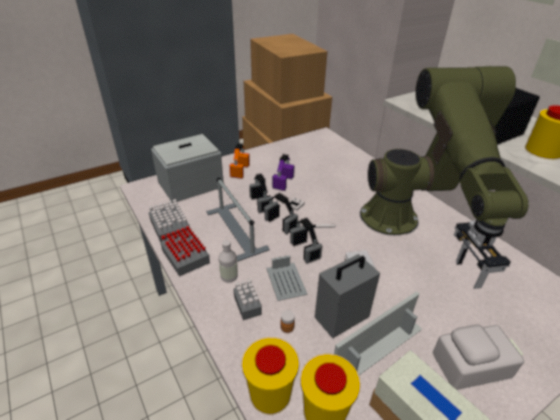

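View pics/side0.png

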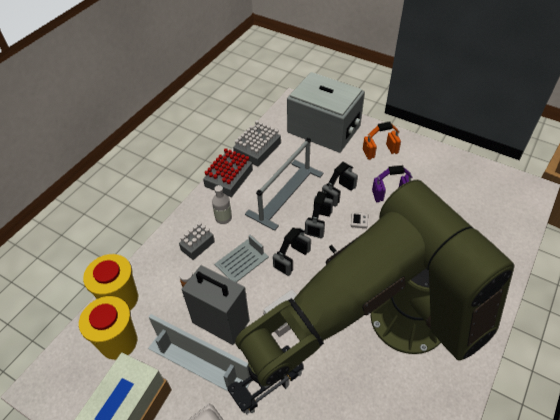

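View pics/wrist0.png

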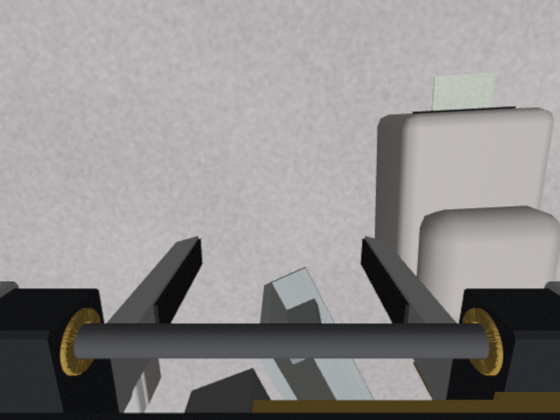

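```bash
python3 - <<'E'
import cv2
a=cv2.imread("pics/scene0.png"); cv2.imwrite("pics/s1.png",cv2.resize(a[130:360,190:430],None,fx=3,fy=2.6,interpolation=cv2.INTER_CUBIC))
a=cv2.imread("pics/side0.png"); cv2.imwrite("pics/s2.png",cv2.resize(a[110:390,140:420],None,fx=2.6,fy=2.1,interpolation=cv2.INTER_CUBIC))
E
```

```text
(no output)
```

View pics/s1.png

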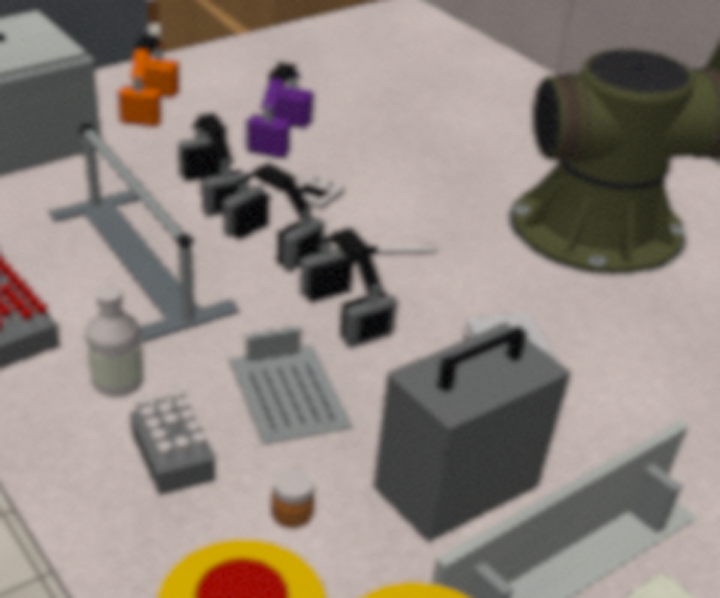

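View pics/s2.png

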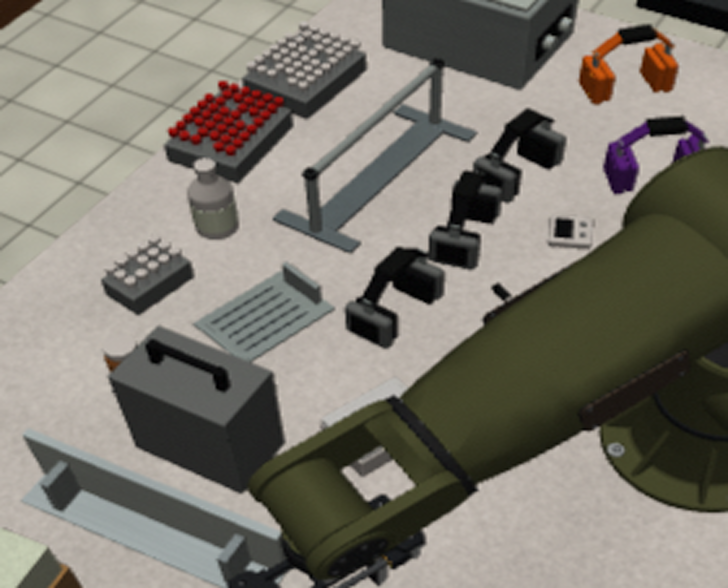

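```bash
cat > h.py <<'E'
import numpy as np, cv2, os
from scipy.optimize import least_squares
def campos(c):
    R=cv2.Rodrigues(c['rvec'])[0]; return -R.T@c['tvec']
def K(c): return np.array([[c['fx'],0,c['cx']],[0,c['fy'],c['cy']],[0,0,1]])
def proj(c,P):
    P=np.atleast_2d(np.asarray(P,float))
    return cv2.projectPoints(P,c['rvec'],c['tvec'],K(c),None)[0].reshape(-1,2)
def onz(c,px,z):
    R=cv2.Rodrigues(c['rvec'])[0]; o=-R.T@c['tvec']
    d=R.T@np.linalg.inv(K(c))@np.array([px[0],px[1],1.])
    return o+d*(z-o[2])/d[2]
def T(p,M):
    x,y,a=p; R=np.array([[np.cos(a),-np.sin(a),0],[np.sin(a),np.cos(a),0],[0,0,1]])
    return np.atleast_2d(M)@R.T+[x,y,0]
def fit(obs,p0):
    """obs: list of (cam, model pts Nx3, px Nx2)"""
    def f(p): return np.concatenate([(proj(c,T(p,M))-np.asarray(u)).ravel() for c,M,u in obs])
    r=least_squares(f,p0,loss='soft_l1',f_scale=2); return r.x, np.sqrt(np.mean(f(r.x)**2)), f(r.x)
E
python3 - <<'E'
from station import ctrl
from h import *
sc=ctrl.calibration("scene"); sd=ctrl.calibration("side"); w=ctrl.calibration("wrist")
for c in (sc,sd,w): print(campos(c).round(3))
S=lambda x,y:(x/3+190,y/2.6+130)
D=lambda x,y:(x/2.6+140,y/2.1+110)
for n,pts,z in [("box lid S",[S(387,380),S(450,428),S(570,375),S(505,322)],.215),("panel top",[S(437,568),S(686,428)],.13),
 ("rail",[S(88,132),S(185,241)],.165),("plate",[S(232,362),S(262,443),S(350,427),S(315,350)],.006),
 ("crowns",[S(210,125),S(272,178),S(345,243)],.145)]:
    print(n,[onz(sc,p,z)[:2].round(3) for p in pts])
for n,pts,z in [("box lid D",[D(112,375),D(160,328),D(275,375),D(230,430)],.215),("panel top",[D(27,435)],.13),
 ("rail",[D(310,172),D(437,65)],.165),("plate",[D(195,322),D(248,360),D(334,308),D(275,270)],.006),
 ("crowns",[D(530,122),D(478,185),D(405,262)],.145)]:
    print(n,[onz(sd,p,z)[:2].round(3) for p in pts])
E
```

```text
[1.152 0.909 1.094]
[-0.073  0.873  1.526]
[0.145 0.536 0.383]
box lid S [array([0.607, 0.283]), array([0.598, 0.371]), array([0.445, 0.371]), array([0.443, 0.27 ])]
panel top [array([0.674, 0.462]), array([0.333, 0.447])]
rail [array([ 0.614, -0.404]), array([ 0.631, -0.093])]
plate [array([0.623, 0.006]), array([0.668, 0.151]), array([0.566, 0.181]), array([0.521, 0.039])]
crowns [array([ 0.442, -0.362]), array([ 0.445, -0.19 ]), array([ 0.451, -0.009])]
box lid D [array([0.593, 0.362]), array([0.593, 0.271]), array([0.434, 0.269]), array([0.43 , 0.365])]
panel top [array([0.661, 0.457])]
rail [array([ 0.628, -0.105]), array([ 0.605, -0.419])]
plate [array([0.665, 0.142]), array([0.561, 0.167]), array([0.517, 0.023]), array([ 0.631, -0.003])]
crowns [array([ 0.429, -0.376]), array([ 0.425, -0.209]), array([ 0.431, -0.019])]
```

```bash
cat >> h.py <<'E'
from scipy.spatial.transform import Rotation as Ro
def Rt(o): return Ro.from_euler('xyz',o['eef_rot']).as_matrix()
def plan(o,tgt,R2,smax=50,amax=10):
    """print total shift in tool axes and rotvec deg, and rows"""
    R=Rt(o); d=R.T@(np.array(tgt)-o['ee_pos'])*1000
    rv=Ro.from_matrix(R.T@R2).as_rotvec(degrees=True)
    print("shift tool mm",d.round(1),"len",np.linalg.norm(d).round(1),"rows",int(np.ceil(np.linalg.norm(d)/smax)),"turn deg",rv.round(2))
def down(yawdeg): return Ro.from_euler('xyz',[180,0,yawdeg],degrees=True).as_matrix()
def snap(ctrl,name,fn,crop=None,s=1):
    o=ctrl.get_obs(); c=ctrl.calibration(name); im=cv2.cvtColor(ctrl.camera(name),cv2.COLOR_RGB2BGR)
    cv2.imwrite(f"pics/{fn}.png",im); np.save(f"pics/{fn}.npy",c,allow_pickle=True); return o,c,im
def cal(fn): return np.load(f"pics/{fn}.npy",allow_pickle=True).item()
E
python3 - <<'E'
from station import ctrl
from h import *
o=ctrl.get_obs(); w=ctrl.calibration("wrist"); Rc=cv2.Rodrigues(w['rvec'])[0]
print("cam in tool", (Rt(o).T@(campos(w)-o['ee_pos'])).round(4), "\n", (Rt(o).T@Rc.T).round(3))
plan(o,[0.50,0.24,0.44],down(90))
E
```

```text
cam in tool [-1.000e-04 -7.620e-02 -1.613e-01] 
 [[ 1.    -0.001 -0.001]
 [ 0.001  0.965  0.263]
 [ 0.001 -0.263  0.965]]
shift tool mm [-133.6  366.3 -217.9] len 446.7 rows 9 turn deg [-1.000e-02  5.000e-02 -2.302e+01]
```

Emit:
drive_tool(increments=[[[0,0,0],[0,0,-50],1],[[0,0,0],[0,0,-50],1],[[0,0,0],[-15,41,-24],1],[[0,0,0],[-15,41,-20],1],[[0,0,0],[-15,41,-20],1],[[0,0,0],[-15,41,-20],1],[[0,0,0],[-15,41,-20],1],[[0,0,0],[-15,41,-14],1],[[0,0,0],[-15,41,0],1],[[0,0,0],[-15,41,0],1],[[0,0,-7.67],[-14,38,0],1],[[0,0,-7.67],[0,0,0],1],[[0,0,-7.67],[0,0,0],1],[[0,0,0],[0,0,0],1]])

```text
time_s: 1.9
ee_pos: [0.4996, 0.2397, 0.4402]
eef_rot: [-3.141, 0.0, 1.57]
force: [-0.1, 0.4, -0.0]
grip_width: 0.0938
```

```bash
python3 - <<'E'
from station import ctrl
from h import *
o,c,im=snap(ctrl,"wrist","w1"); print(o['time_s'],o['ee_pos'].round(4),o['eef_rot'].round(4),campos(c).round(3))
E
```

```text
1.9 [0.4996 0.2397 0.4402] [-3.1411e+00  2.0000e-04  1.5696e+00] [0.423 0.239 0.602]
```

View pics/w1.png

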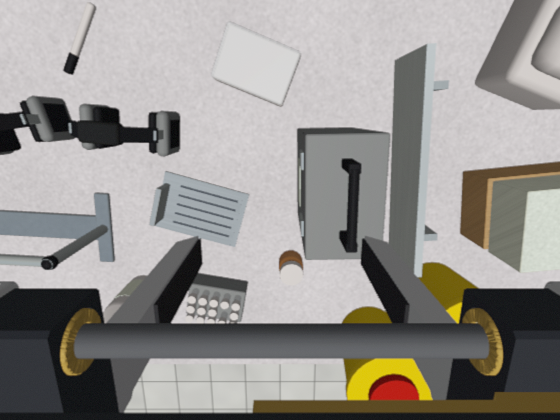

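```bash
python3 - <<'E'
import cv2
a=cv2.imread("pics/w1.png"); cv2.imwrite("pics/w1a.png",cv2.resize(a[30:290,285:455],None,fx=3,fy=2.3,interpolation=cv2.INTER_CUBIC))
cv2.imwrite("pics/w1b.png",cv2.resize(a[160:260,140:260],None,fx=6,fy=6,interpolation=cv2.INTER_CUBIC))
E
```

```text
(no output)
```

View pics/w1a.png

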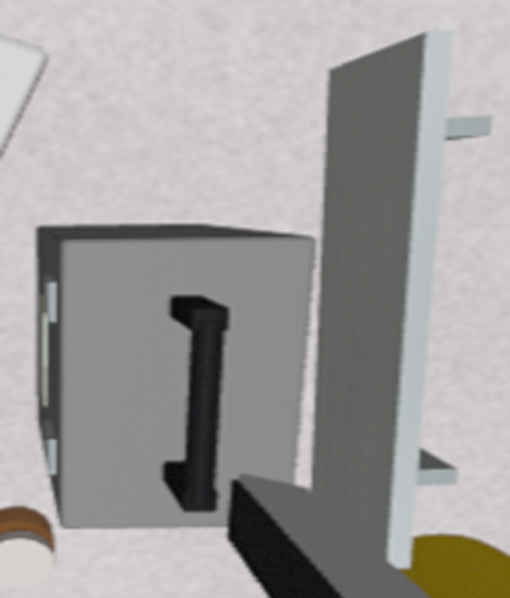

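View pics/w1b.png

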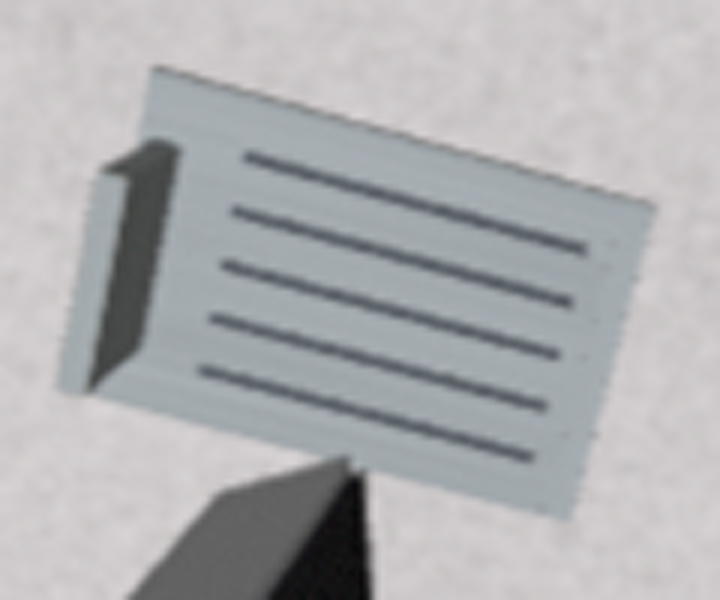

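```bash
python3 - <<'E'
from h import *
c=cal("w1")
A=lambda L:[((x+.5)/3-.5+285,(y+.5)/2.3-.5+30) for x,y in L]
B=lambda L:[((x+.5)/6-.5+140,(y+.5)/6-.5+160) for x,y in L]
bm=np.array([[-50,80,215],[50,80,215],[-50,-80,215],[-50,80,0]])/1000
p,e,r=fit([(c,bm,A([(62,240),(315,238),(62,526),(38,228)]))],[.515,.32,1.57]); print("box",p,np.degrees(p[2]),e,r.round(1))
hm=[[0,.045,.255],[0,-.045,.255]]
print([onz(c,q,.258)[:2] for q in A([(207,315),(200,505)])], T(p,[[0,0,0],[0.05,0,0]]))
pm=np.array([[0,170,0],[0,170,130],[12,170,130],[0,-170,130],[12,-170,130]])/1000
p,e,r=fit([(c,pm,A([(330,70),(425,36),(452,32),(388,566),(412,568)]))],[.5,.45,1.57]); print("panel",p,np.degrees(p[2]),e,r.round(1))
lm=np.array([[-80,55,6],[80,55,5],[80,-55,5],[-75,35,56],[-65,35,56],[-65,35,6],[-65,-35,56],[-75,-35,56],[-65,-35,6]])/1000
p,e,r=fit([(c,lm,B([(155,67),(655,207),(570,520),(105,172),(128,175),(180,148),(90,390),(57,390),(138,350)]))],[.59,.09,1.2]); print("plate",p,np.degrees(p[2]),e,r.round(1))
E
```

```text
box [0.52179554 0.31804811 1.586393  ] 90.89362350624664 1.3563897977687491 [-0.4 -0.   1.9 -0.7 -0.6  3.  -0.8 -0.9]
[array([0.47423195, 0.31573785]), array([0.56790604, 0.31832965])] [[0.52179554 0.31804811 0.        ]
 [0.52101574 0.36804203 0.        ]]
panel [0.50077521 0.44069669 1.62747381] 93.24738079376894 0.8537691570750714 [-0.9  0.2  0.2 -1.5  0.4 -0.3  0.3  1.9 -0.2  0.6]
plate [0.59325211 0.08715499 1.2863867 ] 73.70452853431479 0.8475294598168005 [-0.5 -0.1  0.6  0.1  0.5  0.5 -1.6 -1.   0.4  0.1  1.2 -1.1 -0.7  1.7
 -0.8  0.2  1.1 -0.1]
```

```bash
python3 - <<'E'
from station import ctrl
from h import *
o=ctrl.get_obs(); plan(o,[.521,.317,.252],down(91.2))
E
```

```text
shift tool mm [ 77.4  21.3 188.3] len 204.6 rows 5 turn deg [-0.02  0.01 -1.38]
```

Emit:
drive_tool(increments=[[[0,0,0],[38.5,10.5,20],0.7],[[0,0,-1.3],[38.5,10.5,20],0.7],[[0,0,0],[0,0,40],0.7],[[0,0,0],[0,0,40],0.7],[[0,0,0],[0,0,0],0.7]], squeeze=8)

```text
time_s: 2.58
ee_pos: [0.5198, 0.3165, 0.318]
eef_rot: [-3.137, 0.002, 1.591]
force: [-0.2, -0.1, 0.2]
grip_width: 0.0657
```

```bash
python3 - <<'E'
from station import ctrl
from h import *
o,c,im=snap(ctrl,"wrist","w2"); print(o['time_s'],o['ee_pos'].round(4),o['eef_rot'].round(4),campos(c).round(3))
E
```

```text
2.575 [0.5198 0.3165 0.318 ] [-3.1370e+00  2.4000e-03  1.5912e+00] [0.444 0.315 0.48 ]
```

View pics/w2.png

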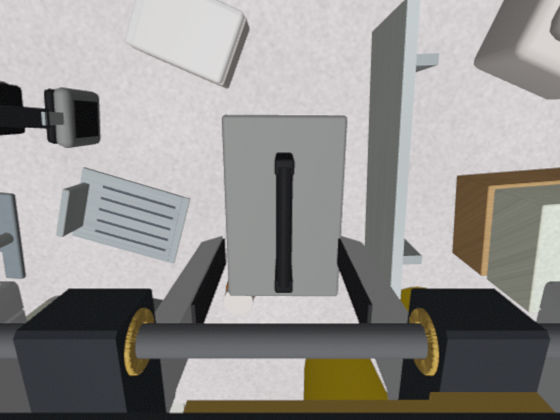

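```bash
python3 - <<'E'
from h import *
c=cal("w2")
bm=np.array([[-50,80,215],[50,80,215],[-50,-80,215],[50,-80,215]])/1000
p,e,r=fit([(c,bm,[(222.5,115.5),(346.5,115.5),(229,295.5),(338,296.5)])],[.515,.32,1.57]); print("box",p,np.degrees(p[2]),e,r.round(1))
print([onz(c,q,.261)[:2] for q in [(284.5,158),(283.5,288)]])
print([onz(c,q,.0)[:2] for q in [(371,35),(365.5,250)]])
print([onz(c,q,.13)[:2] for q in [(407,5),(390,285)]])
import cv2
a=cv2.imread("pics/w2.png"); cv2.imwrite("pics/w2a.png",cv2.resize(a[0:310,355:445],None,fx=3,fy=1.9,interpolation=cv2.INTER_CUBIC))
E
```

```text
box [0.52134351 0.31824175 1.58717329] 90.93833088419322 1.5251587202152903 [-2.1 -1.2  2.1 -0.8 -0.7  2.1  0.7  1.5]
[array([0.46978417, 0.31724815]), array([0.56590261, 0.31860544])]
[array([0.33477307, 0.43148741]), array([0.64198488, 0.45052466])]
[array([0.33796415, 0.43178479]), array([0.63221064, 0.44656899])]
```

View pics/w2a.png

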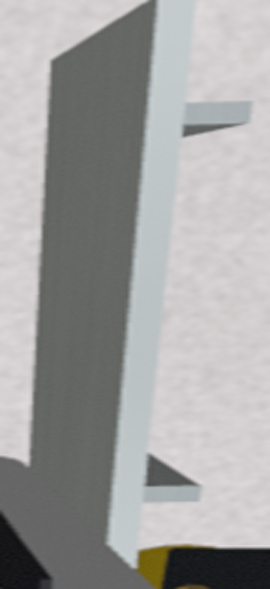

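Emit:
drive_tool(increments=[[[0,0,0],[1.5,1,22],0.7],[[0,0,0],[0,0,22],0.6],[[0,0,0],[0,0,22],0.5],[[0,0,0],[0,0,0],0.3],[[0,0,0],[0,0,0],0],[[0,0,0],[0,0,0],0],[[0,0,0],[0,0,0],0],[[0,0,0],[0,0,0],0]], squeeze=8)

```text
time_s: 3.62
ee_pos: [0.5217, 0.3183, 0.2553]
eef_rot: [3.14, -0.0, 1.593]
force: [-1.5, -1.7, 5.4]
grip_width: 0.0115
```

```bash
python3 - <<'E'
import numpy as np
a=0
for th in [0,3,6,9,12,15,18,21,24,26,28,29,30,31,32]:
    t=np.radians(th); y=-50*np.cos(t)+255*np.sin(t); z=50*np.sin(t)+255*np.cos(t)
    if th: print(th,round(y-py,1),"up",round(z-pz,1))
    py,pz=y,z
E
```

```text
3 13.4 up 2.3
6 13.5 up 1.6
9 13.6 up 0.9
12 13.6 up 0.1
15 13.6 up -0.6
18 13.5 up -1.3
21 13.5 up -2.0
24 13.3 up -2.7
26 8.8 up -2.2
28 8.7 up -2.5
29 4.3 up -1.4
30 4.3 up -1.4
31 4.3 up -1.5
32 4.3 up -1.6
```

Emit:
drive_tool(increments=[[[0,0,0],[6.7,0,-1.3],0],[[0,0,0],[6.7,0,-1],0],[[0,0,0],[6.7,0,-0.9],0],[[0,0,0],[6.8,0,-0.7],0],[[0,0,0],[6.8,0,-0.5],0],[[0,0,0],[6.8,0,-0.4],0],[[0,0,0],[6.8,0,-0.1],0],[[0,0,0],[6.8,0,0],0],[[0,0,0],[6.8,0,0.3],0],[[0,0,0],[6.8,0,0.3],0]])

```text
time_s: 4.88
ee_pos: [0.5199, 0.3864, 0.2585]
eef_rot: [-3.141, 0.0, 1.593]
force: [1.1, -0.6, 0.4]
grip_width: 0.0118
```

```bash
python3 - <<'E'
from station import ctrl
from h import *
o,c,im=snap(ctrl,"wrist","w3"); print(o['time_s'],o['ee_pos'].round(4),o['force'],o['moment'])
E
```

```text
4.875 [0.5199 0.3864 0.2585] [ 1.08791713 -0.59278347  0.38273497] [-0.19529171 -0.31062267 -0.01801874]
```

View pics/w3.png

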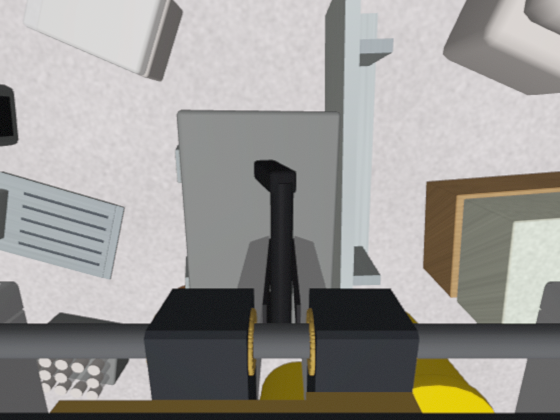

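Emit:
drive_tool(increments=[[[0,0,0],[6.8,0,0.6],0],[[0,0,0],[6.7,0,0.7],0],[[0,0,0],[6.8,0,0.9],0],[[0,0,0],[6.7,0,1.1],0],[[0,0,0],[6.7,0,1.3],0],[[0,0,0],[6.6,0,1.4],0],[[0,0,0],[4.4,0,1.1],0],[[0,0,0],[4.4,0,1.1],0],[[0,0,0],[4.4,0,1.2],0],[[0,0,0],[2.2,0,0.6],0]])

```text
time_s: 6.18
ee_pos: [0.5187, 0.4419, 0.2487]
eef_rot: [-3.142, -0.0, 1.593]
force: [1.8, -1.1, 0.4]
grip_width: 0.012
```

Emit:
drive_tool(increments=[[[0,0,0],[2.2,0,0.7],0],[[0,0,0],[2.1,0,0.7],0],[[0,0,0],[0,0,0],0]])

```text
time_s: 6.55
ee_pos: [0.5186, 0.446, 0.2472]
eef_rot: [-3.141, 0.0, 1.593]
force: [0.8, -0.2, -0.5]
grip_width: 0.0115
```

Emit:
drive_tool(increments=[[[0,0,0],[2.1,0,0.7],0],[[0,0,0],[2.1,0,0.7],0],[[0,0,0],[0,0,0],0]])

```text
time_s: 6.92
ee_pos: [0.5184, 0.4502, 0.2459]
eef_rot: [-3.141, 0.0, 1.593]
force: [-1.2, -2.3, 0.4]
grip_width: 0.0118
```

Emit:
drive_tool(increments=[[[0,0,0],[2.1,0,0.7],0],[[0,0,0],[0,0,0],0]])

```text
time_s: 7.18
ee_pos: [0.5185, 0.4521, 0.2451]
eef_rot: [-3.141, 0.001, 1.593]
force: [0.5, -3.4, 1.7]
grip_width: 0.0115
```

Emit:
drive_tool(increments=[[[0,0,0],[2.1,0,0.7],0],[[0,0,0],[0,0,0],0]])

```text
time_s: 7.42
ee_pos: [0.5185, 0.4543, 0.2444]
eef_rot: [-3.142, 0.0, 1.593]
force: [0.9, -4.3, 0.6]
grip_width: 0.0118
```

```bash
python3 - <<'E'
from station import ctrl
from h import *
o,c,im=snap(ctrl,"wrist","w4"); print(o['time_s'],o['ee_pos'].round(4),o['force'],o['moment'])
o,c,im=snap(ctrl,"side","d4")
E
```

```text
7.425 [0.5185 0.4543 0.2444] [ 0.9267336  -4.33839604  0.58801774] [-0.77962112 -0.06254739  0.04454005]
```

View pics/w4.png

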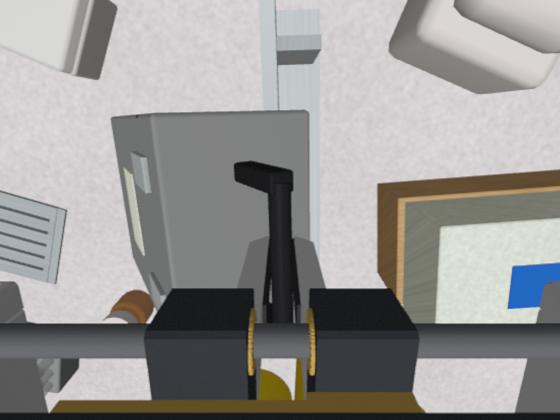

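View pics/d4.png

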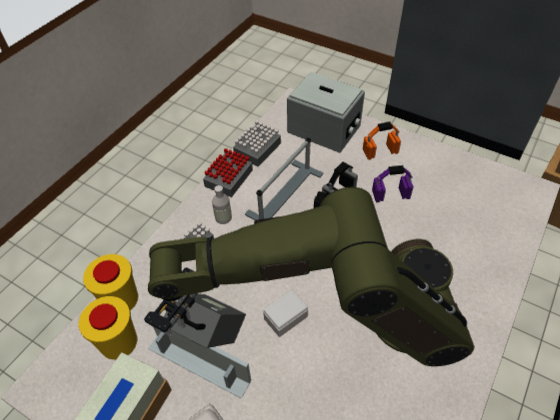

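Emit:
drive_tool(increments=[[[0,0,0],[0,0,0],0.15],[[0,0,0],[0,0,0],0.2],[[0,0,0],[0,0,0],0.3],[[0,0,0],[0,0,0],0.3],[[0,0,0],[0,0,-20],0.3],[[0,0,0],[0,0,-30],0.3],[[0,0,0],[0,0,-50],0.5],[[0,0,0],[-30,0,-50],0.7],[[0,0,0],[-50,0,-30],0.7],[[0,0,0],[-50,0,0],0.7],[[0,0,0],[-30,0,0],0.7],[[0,0,0],[0,0,0],0.7]])

```text
time_s: 9.02
ee_pos: [0.5222, 0.293, 0.4254]
eef_rot: [3.14, -0.001, 1.591]
force: [-0.0, -0.2, -0.1]
grip_width: 0.0659
```

```bash
python3 - <<'E'
from station import ctrl
from h import *
o,c,im=snap(ctrl,"wrist","w5"); print(o['time_s'],o['ee_pos'].round(4),o['eef_rot'],o['force'])
cv2.imwrite("pics/w5a.png",cv2.resize(im[90:300,260:450],None,fx=3.6,fy=2.8,interpolation=cv2.INTER_CUBIC))
cv2.imwrite("pics/w5b.png",cv2.resize(im[140:300,100:260],None,fx=4.5,fy=3.6,interpolation=cv2.INTER_CUBIC))
E
```

```text
9.025 [0.5222 0.293  0.4254] [ 3.14042013e+00 -6.58949820e-04  1.59116324e+00] [-0.01761823 -0.16759706 -0.13523674]
```

View pics/w5.png

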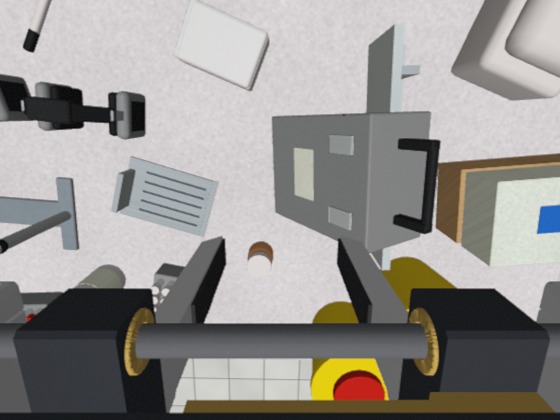

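View pics/w5a.png

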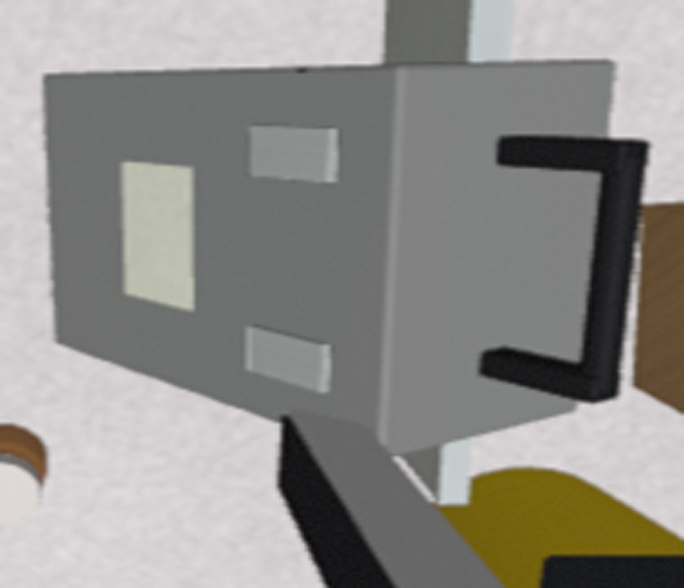

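View pics/w5b.png

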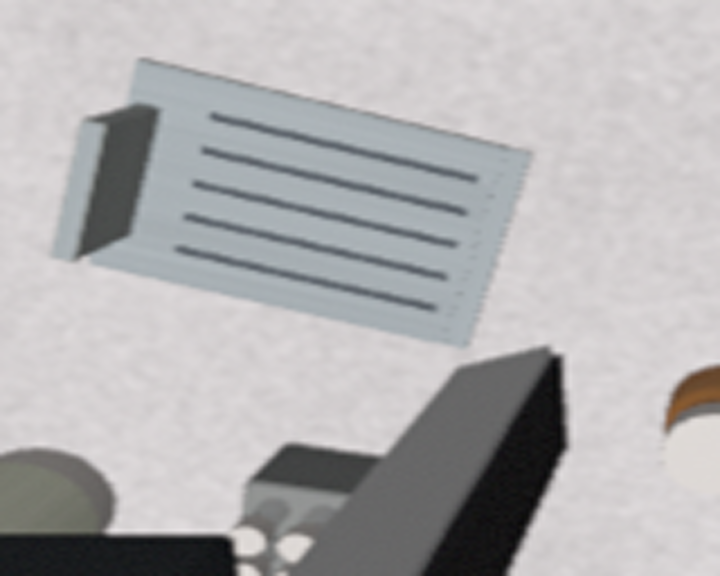

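```bash
python3 - <<'E'
from h import *
c=cal("w5")
A=np.array([((x+.5)/3.6-.5+260,(y+.5)/2.8-.5+90) for x,y in [(45,75),(57,342),(398,67),(380,442),(613,62),(576,408)]])
B=[((x+.5)/4.5-.5+100,(y+.5)/3.6-.5+140) for x,y in [(138,58),(533,152),(467,346),(85,121),(105,124),(158,107),(77,260),(53,256),(130,238)]]
bm=np.array([[-100,80,0],[-100,-80,0],[-100,80,215],[-100,-80,215],[0,80,215],[0,-80,215]])/1000.
def f(q):
    t=q[3]; M=bm.copy(); M[:,0]=bm[:,0]*np.cos(t)+bm[:,2]*np.sin(t); M[:,2]=-bm[:,0]*np.sin(t)+bm[:,2]*np.cos(t)
    return (proj(c,T(q[:3],M))-A).ravel()
r=least_squares(f,[.521,.368,1.59,.52],loss='soft_l1'); print("pivot",r.x,np.degrees(r.x[2:]),r.fun.round(1))
lm=np.array([[-80,55,6],[80,55,5],[80,-55,5],[-75,35,56],[-65,35,56],[-65,35,6],[-65,-35,56],[-75,-35,56],[-65,-35,6]])/1000
p,e,r=fit([(c,lm,B)],[.59,.09,1.2]); print("plate",p,np.degrees(p[2]),e,r.round(1)); print("tab",T(p,[[-.07,0,.042]]))
from station import ctrl
plan(ctrl.get_obs(),T(p,[[-.07,0,.12]])[0],down(np.degrees(p[2])))
E
```

```text
pivot [0.52108402 0.36550457 1.62241517 0.52570615] [92.95754181 30.12074379] [-1.3 -0.4 -0.8  1.1 -0.2 -1.2 -0.6  8.2  2.5 -1.4  1.8  2.5]
plate [0.59302117 0.08739352 1.29396711] 74.13885442040352 0.7733243141944303 [-0.3  0.1 -0.  -0.1  0.5  0.7 -1.3 -1.2  0.4 -0.2  1.6 -0.3 -0.4  1.1
 -1.   0.6  1.  -0.5]
tab [[0.57388968 0.02005864 0.042     ]]
shift tool mm [-275.3   45.7  304.9] len 413.4 rows 9 turn deg [ 0.03 -0.04 17.09]
```

```bash
python3 - <<'E'
from h import *
from station import ctrl
c=ctrl.calibration("scene")
S=lambda x,y:(x/3+190,y/2.6+130)
print("spray",onz(c,S(117,380),0),onz(c,S(110,297),.17),"rack",onz(c,S(170,420),.08),"jar",onz(c,S(293,485),.065))
E
```

```text
spray [ 0.75881382 -0.04183805  0.        ] [ 0.76182361 -0.02994261  0.17      ] rack [0.76824553 0.11890104 0.08      ] jar [0.70069086 0.26345558 0.065     ]
```

Emit:
drive_tool(increments=[[[0,0,0],[-46,7.6,10],0.6],[[0,0,0],[-46,7.6,20],0.6],[[0,0,0],[-46,7.6,40],0.6],[[0,0,0],[-46,7.6,40],0.6],[[0,0,0],[-46,7.6,45],0.6],[[0,0,0],[-45.3,7.7,45],0.6],[[0,0,8.5],[0,0,50],0.6],[[0,0,8.6],[0,0,45],0.6],[[0,0,0],[0,0,10],0.6],[[0,0,0],[0,0,0],0.6]])

```text
time_s: 10.32
ee_pos: [0.574, 0.0238, 0.1231]
eef_rot: [3.141, -0.0, 1.299]
force: [1.2, 0.0, 0.1]
grip_width: 0.0564
```

```bash
python3 - <<'E'
from station import ctrl
from h import *
o,c,im=snap(ctrl,"wrist","w6"); print(o['time_s'],o['ee_pos'].round(4),o['eef_rot'],o['force'])
E
```

```text
10.325 [0.574  0.0238 0.1231] [ 3.14133965e+00 -1.49866332e-04  1.29908638e+00] [1.18333109 0.01898439 0.11759183]
```

View pics/w6.png

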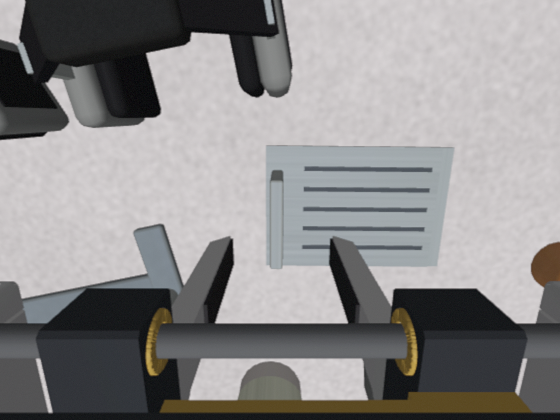

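```bash
python3 - <<'E'
from h import *
c=cal("w6")
lm=np.array([[-80,55,6],[80,55,5],[80,-55,5],[-80,-55,6],[-75,35,56],[-65,35,56],[-75,-35,56],[-65,-35,56]])/1000
p,e,r=fit([(c,lm,[(267,146),(453.5,147),(437,266),(267,266.5),(272,178.5),(283,178.5),(271,268),(282,268)])],[.59,.09,1.29]); print("plate",p,np.degrees(p[2]),e,r.round(1)); print("tab",T(p,[[-.07,0,.042]]))
from station import ctrl
plan(ctrl.get_obs(),T(p,[[-.07,0,.04]])[0],down(np.degrees(p[2])))
E
```

```text
plate [0.59399087 0.08706906 1.28478958] 73.6130204095606 1.255630312951727 [-0.8 -1.7  2.4 -0.3  0.8  0.1 -0.9 -2.  -1.9  0.3  1.2  0.5 -1.3  1.1
  0.8  1.3]
tab [[0.57424223 0.01991259 0.042     ]]
shift tool mm [-3.6  0.8 84. ] len 84.0 rows 2 turn deg [ 0.11 -0.03  0.78]
```

Emit:
drive_tool(increments=[[[0,0,0.6],[-3.5,0.8,27],0.6],[[0,0,0],[0,0,30],0.5],[[0,0,0],[0,0,26],0.4],[[0,0,0],[0,0,0],0.2],[[0,0,0],[0,0,0],0],[[0,0,0],[0,0,0],0],[[0,0,0],[0,0,0],0],[[0,0,0],[0,0,0],0]], squeeze=25)

```text
time_s: 11.38
ee_pos: [0.574, 0.0195, 0.041]
eef_rot: [3.139, -0.001, 1.285]
force: [-0.9, 0.9, 8.0]
grip_width: 0.0096
```

```bash
python3 - <<'E'
from station import ctrl
from h import *
o,c,im=snap(ctrl,"wrist","w7"); print(o['time_s'],o['ee_pos'].round(4),o['eef_rot'],o['force'],o['grip_width'])
E
```

```text
11.375 [0.574  0.0195 0.041 ] [ 3.13920832e+00 -6.59296485e-04  1.28484628e+00] [-0.87203772  0.93363633  8.04570497] 0.009588485846501094
```

View pics/w7.png

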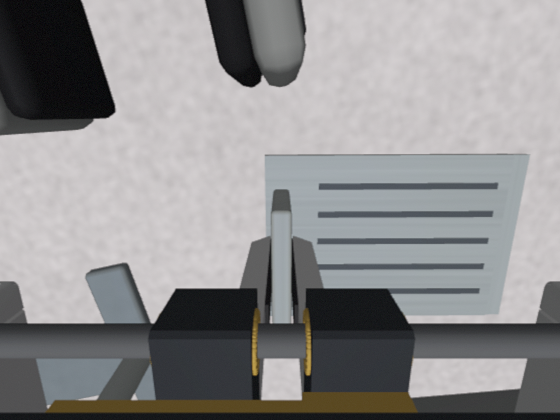

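Emit:
drive_tool(increments=[[[0,0,0],[9,-7.8,0],0],[[0,0,0],[9,-7.8,0],0],[[0,0,0],[9,-7.8,0],0],[[0,0,0],[9,-7.8,0],0],[[0,0,0],[9,-7.8,0],0],[[0,0,0],[9,-7.8,0],0],[[0,0,0],[9,-7.8,0],0],[[0,0,0],[9,-7.8,0],0],[[0,0,-3.9],[0,0,0],0],[[0,0,-3.9],[0,0,0],0],[[0,0,-3.9],[0,0,0],0],[[0,0,-3.9],[0,0,0],0],[[0,0,-3.8],[0,0,0],0],[[0,0,0],[0,0,0],0]])

```text
time_s: 13.18
ee_pos: [0.5349, 0.1064, 0.041]
eef_rot: [3.138, -0.0, 1.624]
force: [2.0, 0.6, 6.6]
grip_width: 0.0097
```

```bash
python3 - <<'E'
from station import ctrl
from h import *
o,c,im=snap(ctrl,"wrist","w8"); print(o['time_s'],o['ee_pos'].round(4),o['eef_rot'],o['force'],o['grip_width'])
E
```

```text
13.175 [0.5349 0.1064 0.041 ] [ 3.13818960e+00 -3.50571517e-04  1.62416722e+00] [1.9558299  0.64009947 6.60277028] 0.009699603198416755
```

View pics/w8.png

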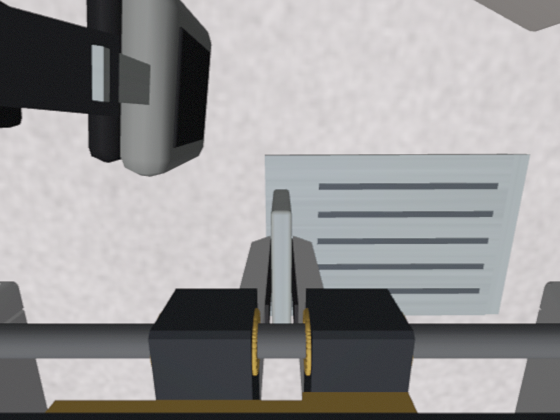

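```bash
python3 - <<'E'
from station import ctrl
from h import *
o,c,im=snap(ctrl,"scene","s8")
cv2.imwrite("pics/s8a.png",cv2.resize(im[200:370,230:430],None,fx=4,fy=3.5,interpolation=cv2.INTER_CUBIC))
o,c,im=snap(ctrl,"side","d8")
cv2.imwrite("pics/d8a.png",cv2.resize(im[180:400,130:330],None,fx=4,fy=2.7,interpolation=cv2.INTER_CUBIC))
E
```

```text
(no output)
```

View pics/s8a.png

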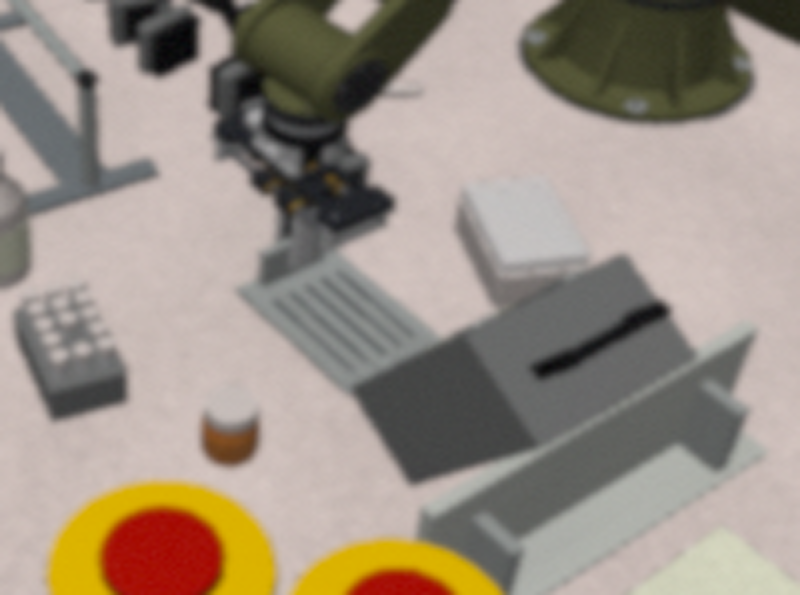

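View pics/d8a.png

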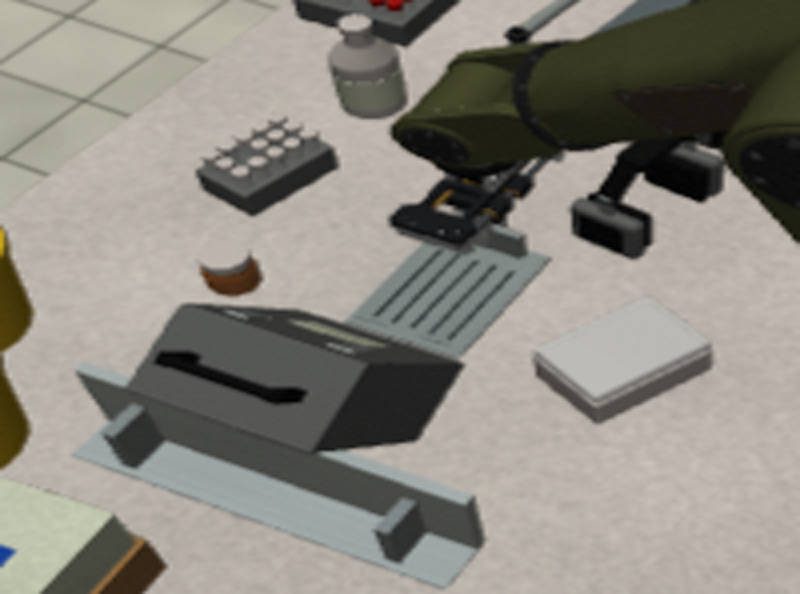

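```bash
python3 - <<'E'
from h import *
U=lambda L,s,t,a,b:np.array([((x+.5)/s-.5+a,(y+.5)/t-.5+b) for x,y in L])
m=lambda L:np.array(L)/1000.
FB=lambda s:[-100,80*s,0];FT=lambda s:[-100,80*s,215];RT_=lambda s:[0,80*s,215];RB=lambda s:[0,80*s,0]
obs=[(cal("w5"),m([FB(1),FB(-1),FT(1),RT_(1),RT_(-1)]),U([(45,75),(57,342),(398,67),(613,62),(576,408)],3.6,2.8,260,90)),
(cal("s8"),m([FB(-1),RB(-1),FT(-1),RT_(-1),FT(1)]),U([(353,388),(413,483),(468,335),(535,445),(625,255)],4,3.5,230,200)),
(cal("d8"),m([FT(-1),FT(1),RT_(1),FB(1),RB(1)]),U([(185,305),(370,365),(318,450),(462,365),(418,440)],4,2.7,130,180))]
def f(q,o=obs):
    t=q[3]; R=[]
    for c,bm,A in o:
        M=bm.copy(); M[:,0]=bm[:,0]*np.cos(t)+bm[:,2]*np.sin(t); M[:,2]=-bm[:,0]*np.sin(t)+bm[:,2]*np.cos(t)
        R.append((proj(c,T(q[:3],M))-A).ravel())
    return np.concatenate(R)
for o in (obs,obs[1:],obs[:1]):
    r=least_squares(f,[.521,.368,1.59,.52],loss='soft_l1',args=(o,)); print("pivot",r.x[:2],np.degrees(r.x[2:]),r.fun.round(1))
c=cal("s8")
# plate check in scene: predicted
P=T([.5349+ -.07*np.sin(0.0532),.1064+.07*np.cos(.0532),1.6240],m([[-80,-55,6],[80,-55,5],[-80,55,6]]))
print(proj(c,P), U([(240,291),(352,390)],4,3.5,230,200))
E
```

```text
pivot [0.52048126 0.3633794 ] [92.98996876 30.57096513] [-2.4 -0.8 -1.8  0.9 -0.5 -1.9  1.7 -2.1  1.1  1.8 -2.4  0.1 -1.5  1.3
 -1.6 -0.8  1.   0.5 -0.6 -1.6 -1.8 -1.1 -0.8 -0.3 -2.4  2.   0.7 -0.2
 -0.9  1.6]
pivot [0.51768597 0.36229562] [93.71975885 30.84628957] [-1.9 -0.2 -0.8  0.9 -0.4 -1.   2.3  0.1 -0.  -2.2 -1.2 -0.3  0.3 -0.1
 -0.9  2.4  1.5 -0.4  0.2  1.5]
pivot [0.52158227 0.36630441] [92.55843502 29.64875089] [-0.7 -0.5 -0.9  1.  -0.7 -0.5  2.6 -0.3  1.   3.7]
[[288.23487258 281.96544084]
 [316.1073819  311.7758953 ]
 [311.98867641 269.56179548]] [[289.625      282.78571429]
 [317.625      311.07142857]]
```

Emit:
drive_tool(increments=[[[0,0,0],[10,0,0],0],[[0,0,0],[10,0,0],0],[[0,0,0],[10,0,0],0],[[0,0,0],[10,0,0],0],[[0,0,0],[10,0,0],0],[[0,0,0],[5,0,0],0],[[0,0,0],[5,0,0],0],[[0,0,0],[0,0,0],0]])

```text
time_s: 14.32
ee_pos: [0.5315, 0.1662, 0.041]
eef_rot: [3.139, -0.0, 1.623]
force: [0.5, -1.3, 7.9]
grip_width: 0.01
```

Emit:
drive_tool(increments=[[[0,0,0],[5,0,0],0],[[0,0,0],[5,0,0],0],[[0,0,0],[5,0,0],0],[[0,0,0],[4,0,0],0],[[0,0,0],[4,0,0],0],[[0,0,0],[4,0,0],0],[[0,0,0],[0,0,0],0]])

```text
time_s: 15.2
ee_pos: [0.5301, 0.193, 0.041]
eef_rot: [3.139, 0.0, 1.623]
force: [1.2, -2.9, 7.3]
grip_width: 0.01
```

```bash
python3 - <<'E'
from station import ctrl
from h import *
o,c,im=snap(ctrl,"wrist","w9"); print(o['time_s'],o['ee_pos'].round(4),o['eef_rot'],o['force'],o['grip_width'])
o,c,im=snap(ctrl,"side","d9")
cv2.imwrite("pics/d9a.png",cv2.resize(im[180:400,130:330],None,fx=4,fy=2.7,interpolation=cv2.INTER_CUBIC))
E
```

```text
15.2 [0.5301 0.193  0.041 ] [3.13888637e+00 1.67261741e-05 1.62314899e+00] [ 1.17678878 -2.92278001  7.34963565] 0.01001478794301216
```

View pics/w9.png

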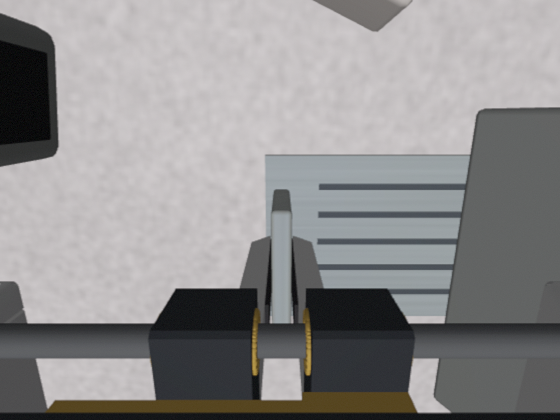

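View pics/d9a.png

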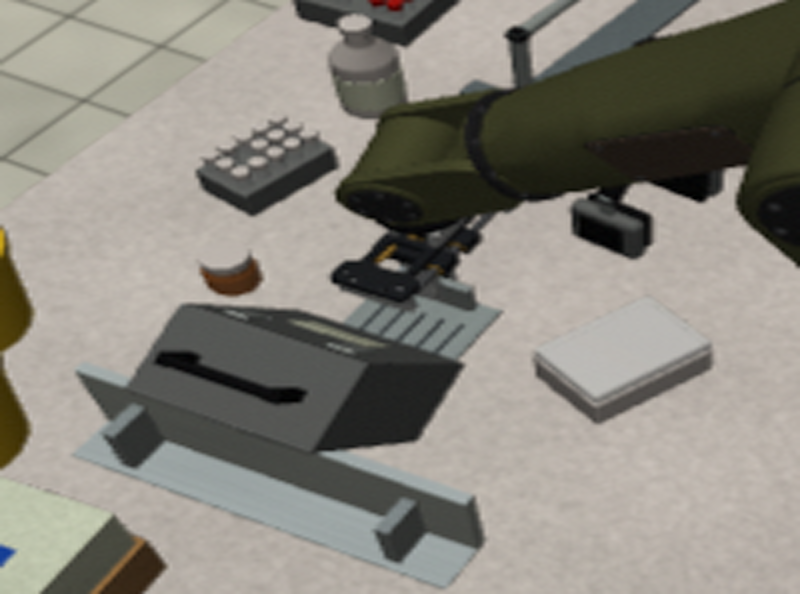

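```bash
python3 - <<'E'
from h import *
c=cal("w9")
im=cv2.imread("pics/w9.png"); cv2.imwrite("pics/w9a.png",cv2.resize(im[90:420,400:560],None,fx=3,fy=1.8,interpolation=cv2.INTER_CUBIC))
for z in (.048,.0505,.053):
    a=onz(c,(480,109),z);b=onz(c,(435,402),z); d=b-a; print(z,a,b,np.linalg.norm(d),np.degrees(np.arctan2(d[1],d[0])),(a+b)/2)
E
```

```text
0.048 [0.44600705 0.27826122 0.048     ] [0.61031481 0.2868598  0.048     ] 0.16453260466778194 2.9956771401010887 [0.52816093 0.28256051 0.048     ]
0.0505 [0.44612958 0.2768075  0.0505    ] [0.60777206 0.28526659 0.0505    ] 0.16186367564529452 2.9956771401010927 [0.52695082 0.28103704 0.0505    ]
0.053 [0.4462521  0.27535377 0.053     ] [0.60522931 0.28367338 0.053     ] 0.15919474662280717 2.9956771401010758 [0.52574071 0.27951358 0.053     ]
```

View pics/w9a.png

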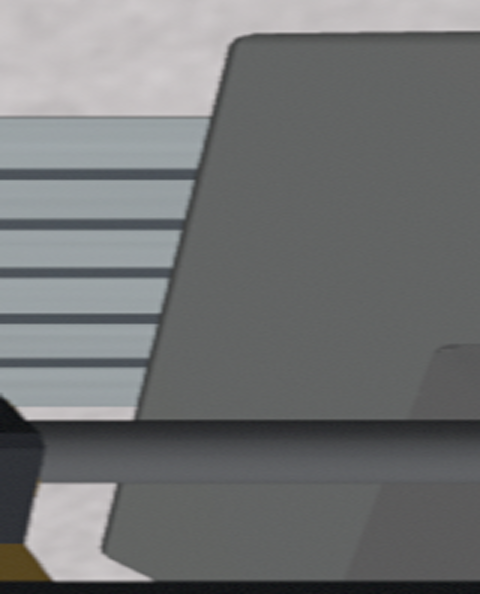

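Emit:
drive_tool(increments=[[[0,0,0],[0,0,0],0.15],[[0,0,0],[0,0,0],0.3],[[0,0,0],[0,0,0],0.35],[[0,0,0],[0,0,-15],0.35],[[0,0,0],[0,0,-40],0.35],[[0,0,0],[0,0,-50],0.35],[[0,0,0],[-10,0,-50],0.35],[[0,0,0],[0,0,-50],0.35],[[0,0,0],[0,0,-50],0.35],[[0,0,0],[20,0,-50],0.35],[[0,0,0],[40,0,-35],0.3],[[0,0,0],[50,0,0],0.3],[[0,0,0],[50,0,0],0.3],[[0,0,0],[50,0,0],0.3],[[0,0,0],[40,0,0],0.3],[[0,0,0],[20,0,0],0.3],[[0,0,0],[0,0,0],0.3]])

```text
time_s: 17.42
ee_pos: [0.515, 0.4535, 0.3795]
eef_rot: [-3.141, 0.0, 1.625]
force: [-0.4, -0.8, -0.1]
grip_width: 0.0283
```

```bash
python3 - <<'E'
from station import ctrl
from h import *
o,c,im=snap(ctrl,"wrist","w10"); print(o['time_s'],o['ee_pos'].round(4),o['eef_rot'],o['force'],o['grip_width'])
plan(o,[.518,.453,.2445],down(93))
E
```

```text
17.425 [0.515  0.4535 0.3795] [-3.14133887e+00  1.24169155e-04  1.62460944e+00] [-0.38822782 -0.84598771 -0.11329516] 0.028323584902438123
shift tool mm [ -0.6   3.  135. ] len 135.1 rows 3 turn deg [-0.01  0.01  0.08]
```

View pics/w10.png

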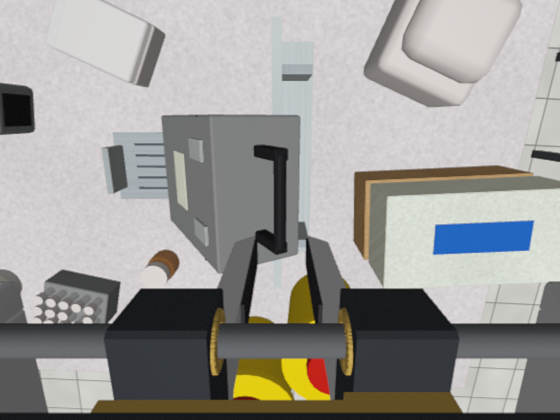

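```bash
python3 - <<'E'
from h import *
c=cal("w10")
print(onz(c,(281,156),.25),onz(c,(279.5,244),.25))
import numpy as np
th0=30.3
# easing: pivot about rear edge to angle where underside touches plate edge (5mm at 24mm): then about plate edge
P=lambda t,px,pz,hx,hz:(px+hx*np.cos(t)+hz*np.sin(t), pz-hx*np.sin(t)+hz*np.cos(t))
tc=np.arcsin(5/24.5); print(np.degrees(tc))
pts=[]
for th in list(np.arange(30.3,np.degrees(tc),-1.5))+[np.degrees(tc)]:
    pts.append((th,)+P(np.radians(th),0,0,-50,255))
# contact point on box underside: local x = -24.5, z=0 ; world (-24,5)
for th in np.linspace(np.degrees(tc),0,9)[1:]:
    pts.append((th,)+P(np.radians(th),-24,5.,-25.5,255))
p0=None
for q in pts:
    if p0: print(round(q[0],1),round(q[1]-p0[1],1),"up",round(q[2]-p0[2],1),"| tot",round(q[1]-pts[0][1],1),round(q[2]-pts[0][2],1))
    p0=q
E
```

```text
[0.47229279 0.45063512 0.25      ] [0.55564585 0.45358592 0.25      ]
11.77574398586665
28.8 -6.5 up 2.2 | tot -6.5 2.2
27.3 -6.5 up 2.0 | tot -13.0 4.1
25.8 -6.6 up 1.8 | tot -19.5 6.0
24.3 -6.6 up 1.6 | tot -26.1 7.6
22.8 -6.6 up 1.5 | tot -32.8 9.1
21.3 -6.7 up 1.3 | tot -39.4 10.4
19.8 -6.7 up 1.1 | tot -46.2 11.5
18.3 -6.7 up 0.9 | tot -52.9 12.4
16.8 -6.8 up 0.8 | tot -59.6 13.2
15.3 -6.8 up 0.6 | tot -66.4 13.8
13.8 -6.8 up 0.4 | tot -73.2 14.2
12.3 -6.8 up 0.2 | tot -80.0 14.4
11.8 -2.4 up 0.0 | tot -82.4 14.4
10.3 -6.6 up 0.6 | tot -89.0 15.1
8.8 -6.6 up 0.4 | tot -95.5 15.5
7.4 -6.6 up 0.3 | tot -102.1 15.8
5.9 -6.6 up 0.1 | tot -108.7 15.9
4.4 -6.6 up -0.1 | tot -115.3 15.8
2.9 -6.6 up -0.2 | tot -121.9 15.6
1.5 -6.6 up -0.4 | tot -128.4 15.2
0.0 -6.6 up -0.6 | tot -135.0 14.6
```

Emit:
drive_tool(increments=[[[0,0,0],[-1,0,45],0.3],[[0,0,0],[0,0,45],0.3],[[0,0,0],[0,0,30],0.3],[[0,0,0],[0,0,15],0.3],[[0,0,0],[0,0,0],0.2],[[0,0,0],[0,0,0],0],[[0,0,0],[0,0,0],0],[[0,0,0],[0,0,0],0],[[0,0,0],[0,0,0],0]], squeeze=8)

```text
time_s: 18.6
ee_pos: [0.516, 0.452, 0.246]
eef_rot: [3.139, -0.002, 1.623]
force: [0.5, -0.1, 7.4]
grip_width: 0.0116
```

Emit:
drive_tool(increments=[[[0,0,0],[-3.3,0,-1.1],0],[[0,0,0],[-3.3,0,-1.1],0],[[0,0,0],[-3.3,0,-1.0],0],[[0,0,0],[-3.3,0,-1.0],0],[[0,0,0],[-6.6,0,-1.8],0],[[0,0,0],[-6.6,0,-1.6],0],[[0,0,0],[-6.6,0,-1.5],0],[[0,0,0],[-6.7,0,-1.3],0],[[0,0,0],[-6.7,0,-1.1],0],[[0,0,0],[-6.7,0,-0.9],0],[[0,0,0],[-6.8,0,-0.8],0],[[0,0,0],[0,0,0],0]])

```text
time_s: 20.1
ee_pos: [0.5191, 0.3917, 0.2586]
eef_rot: [3.14, -0.001, 1.623]
force: [1.0, -0.2, 6.7]
grip_width: 0.0115
```

Emit:
drive_tool(increments=[[[0,0,0],[-5,0,-0.5],0],[[0,0,0],[-5,0,-0.3],0],[[0,0,0],[-5,0,-0.2],0],[[0,0,0],[-5,0,-0.2],0],[[0,0,0],[-3,0,-0.1],0],[[0,0,0],[-3,0,-0.2],0],[[0,0,0],[-3,0,-0.2],0],[[0,0,0],[0,0,0],0]])

```text
time_s: 21.1
ee_pos: [0.5205, 0.3631, 0.2603]
eef_rot: [3.14, -0.001, 1.623]
force: [0.5, 0.4, 5.8]
grip_width: 0.0117
```

```bash
python3 - <<'E'
from station import ctrl
from h import *
o,c,im=snap(ctrl,"wrist","w11"); print(o['time_s'],o['ee_pos'].round(4),o['eef_rot'],o['force'],o['grip_width'])
E
```

```text
21.1 [0.5205 0.3631 0.2603] [ 3.14017033e+00 -8.76761997e-04  1.62294815e+00] [0.54963578 0.44267772 5.84174409] 0.011730247083428378
```

View pics/w11.png

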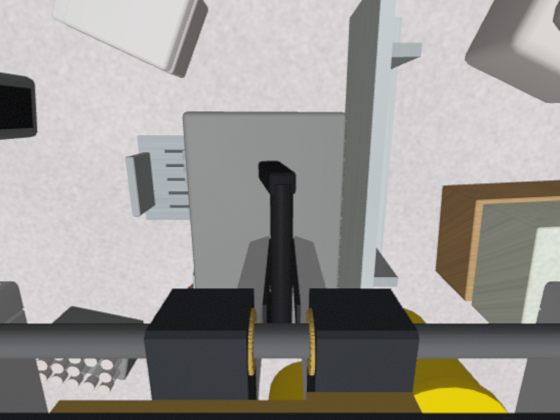

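Emit:
drive_tool(increments=[[[0,0,0],[-3.3,0,-0.2],0],[[0,0,0],[-3.3,0,-0.2],0],[[0,0,0],[-3.3,0,-0.2],0],[[0,0,0],[-3.3,0,-0.1],0],[[0,0,0],[-3.3,0,-0.1],0],[[0,0,0],[-3.3,0,0],0],[[0,0,0],[-3.3,0,0],0],[[0,0,0],[-3.3,0,0.1],0],[[0,0,0],[-3.3,0,0.1],0],[[0,0,0],[-3.3,0,0.1],0],[[0,0,0],[0,0,0],0]])

```text
time_s: 22.52
ee_pos: [0.5222, 0.3299, 0.2605]
eef_rot: [3.141, -0.0, 1.623]
force: [-0.3, 0.3, 5.6]
grip_width: 0.012
```

Emit:
drive_tool(increments=[[[0,0,0],[-2.2,0,0.1],0],[[0,0,0],[-2.2,0,0.1],0],[[0,0,0],[-2.2,0,0.1],0],[[0,0,0],[0,0,0],0]])

```text
time_s: 23.02
ee_pos: [0.5226, 0.3234, 0.2602]
eef_rot: [3.14, -0.0, 1.623]
force: [-0.1, -0.2, 6.0]
grip_width: 0.0117
```

Emit:
drive_tool(increments=[[[0,0,0],[-2.2,0,0.2],0],[[0,0,0],[-2.2,0,0.2],0],[[0,0,0],[0,0,0],0]])

```text
time_s: 23.4
ee_pos: [0.5228, 0.319, 0.2599]
eef_rot: [3.14, -0.0, 1.623]
force: [0.0, -1.5, 7.8]
grip_width: 0.0117
```

```bash
python3 - <<'E'
from station import ctrl
from h import *
o,c,im=snap(ctrl,"wrist","w12"); print(o['time_s'],o['ee_pos'].round(4),o['eef_rot'],o['force'],o['moment'])
o,c,im=snap(ctrl,"side","d12")
cv2.imwrite("pics/d12a.png",cv2.resize(im[180:400,130:330],None,fx=4,fy=2.7,interpolation=cv2.INTER_CUBIC))
E
```

```text
23.4 [0.5228 0.319  0.2599] [ 3.14037775e+00 -3.50044139e-04  1.62281121e+00] [ 0.03620414 -1.54647514  7.83824869] [-0.04916913 -0.05531459  0.02185609]
```

View pics/w12.png

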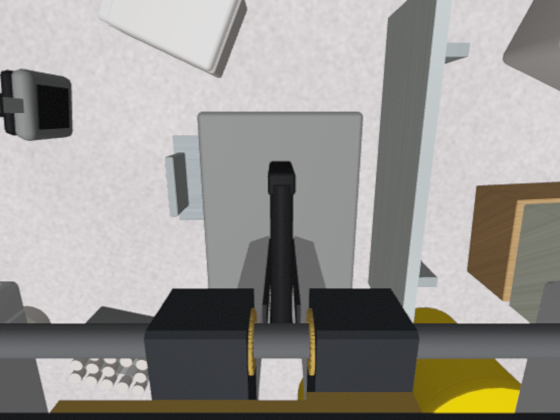

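View pics/d12a.png

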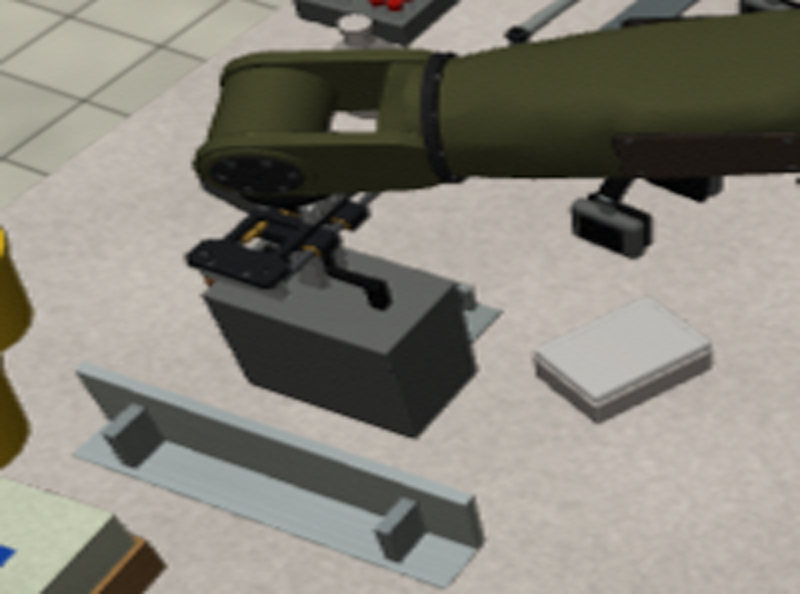

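Emit:
drive_tool(increments=[[[0,0,0],[-1.5,0,0.2],0],[[0,0,0],[0,0,0],0]])

```text
time_s: 23.75
ee_pos: [0.5229, 0.3175, 0.2598]
eef_rot: [3.14, -0.0, 1.623]
force: [0.0, -0.2, 6.7]
grip_width: 0.0117
```

Emit:
drive_tool(increments=[[[0,0,0],[-1.0,0,0.2],0],[[0,0,0],[0,0,0],0]])

```text
time_s: 24.0
ee_pos: [0.523, 0.3165, 0.2597]
eef_rot: [3.14, -0.0, 1.623]
force: [0.2, -1.3, 7.9]
grip_width: 0.0116
```

Emit:
drive_tool(increments=[[[0,0,0],[-1.2,0,0.2],0],[[0,0,0],[0,0,0],0]])

```text
time_s: 24.25
ee_pos: [0.5231, 0.3154, 0.2596]
eef_rot: [3.14, -0.001, 1.623]
force: [-0.0, -0.9, 8.0]
grip_width: 0.0115
```

Emit:
drive_tool(increments=[[[0,0,0],[-1.2,0,0.2],0],[[0,0,0],[0,0,0],0]])

```text
time_s: 24.5
ee_pos: [0.5231, 0.3147, 0.2596]
eef_rot: [3.139, -0.002, 1.623]
force: [0.5, 2.8, 8.4]
grip_width: 0.0119
```

```bash
python3 - <<'E'
from station import ctrl
from h import *
o,c,im=snap(ctrl,"wrist","w13"); print(o['time_s'],o['ee_pos'].round(4),o['eef_rot'],o['force'],o['moment'])
o,c,im=snap(ctrl,"side","d13")
cv2.imwrite("pics/d13a.png",cv2.resize(im[240:350,170:270],None,fx=7,fy=5.4,interpolation=cv2.INTER_CUBIC))
o,c,im=snap(ctrl,"scene","s13")
cv2.imwrite("pics/s13a.png",cv2.resize(im[220:350,270:400],None,fx=5.5,fy=4.5,interpolation=cv2.INTER_CUBIC))
E
```

```text
24.5 [0.5231 0.3147 0.2596] [ 3.13947439e+00 -1.64121525e-03  1.62326230e+00] [0.50702977 2.83334704 8.35200565] [ 0.55526891 -0.05411525  0.05562251]
```

View pics/d13a.png

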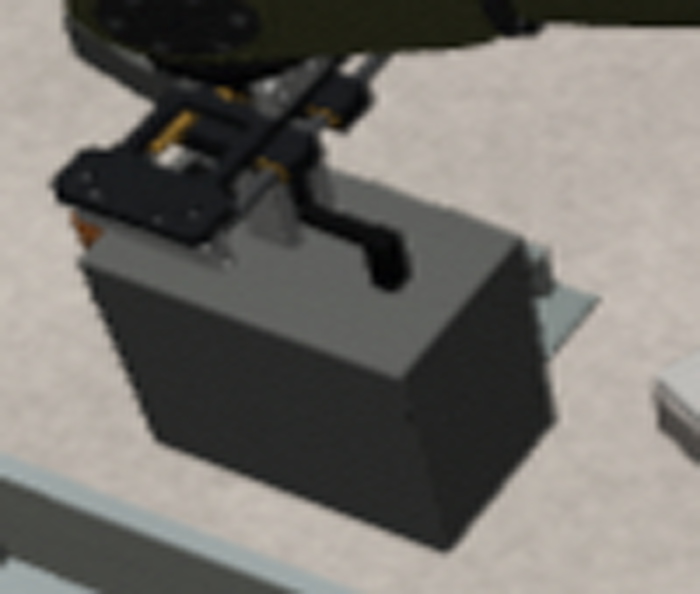

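View pics/s13a.png

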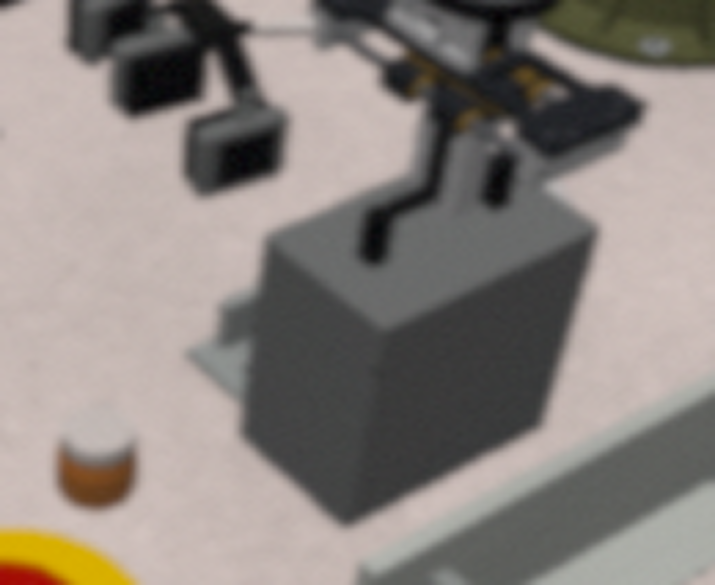

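Emit:
drive_tool(increments=[[[0,0,0],[0,0,0],0.15],[[0,0,0],[0,0,0],0.3],[[0,0,0],[0,0,0],0.4],[[0,0,0],[0,0,-15],0.4],[[0,0,0],[0,0,-35],0.4],[[0,0,0],[0,0,-50],0.4],[[0,0,0],[0,0,-50],0.4],[[0,0,0],[-30,0,-30],0.6],[[0,0,0],[-50,0,0],0.6],[[0,0,0],[-40,0,0],0.6],[[0,0,0],[0,0,0],0.6]])

```text
time_s: 26.02
ee_pos: [0.5291, 0.1921, 0.4399]
eef_rot: [3.14, -0.0, 1.62]
force: [-0.5, 0.5, 0.2]
grip_width: 0.0563
```

```bash
python3 - <<'E'
from station import ctrl
from h import *
o,c,im=snap(ctrl,"wrist","w14"); print(o['time_s'],o['ee_pos'].round(4),o['eef_rot'],o['qpos'].round(2))
plan(o,[.52,-.12,.46],down(90))
E
```

```text
26.025 [0.5291 0.1921 0.4399] [ 3.13978284e+00 -2.45212472e-04  1.61999921e+00] [ 0.28  0.28  1.06 -0.    1.8  -1.34]
shift tool mm [-311.3  -24.4  -20.2] len 312.9 rows 7 turn deg [ 0.1  -0.02  2.82]
```

View pics/w14.png

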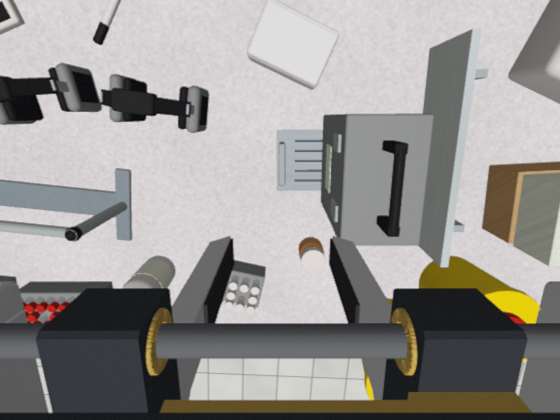

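Emit:
drive_tool(increments=[[[0,0,0],[-51.2,-6.1,-3],0.6],[[0,0,0],[-51.2,-6.1,-3],0.6],[[0,0,0],[-51.2,-6.1,-3],0.6],[[0,0,0],[-51.2,-6.1,-3],0.6],[[0,0,0],[-51.2,-6.1,-3],0.6],[[0,0,0],[-51.2,-6.1,-3],0.6],[[0,0,0],[-51.2,-6.1,-2],0.6],[[0,0,0],[-51.2,-6.1,0],0.6],[[0,0,10.3],[0,0,0],0.6],[[0,0,10.3],[0,0,0],0.6],[[0,0,10.3],[0,0,0],0.6],[[0,0,10.3],[0,0,0],0.6],[[0,0,10.3],[0,0,0],0.6],[[0,0,10.3],[0,0,0],0.6],[[0,0,10.3],[0,0,0],0.6],[[0,0,10.3],[0,0,0],0.6],[[0,0,10.3],[0,0,0],0.6],[[0,0,0],[0,0,0],0.6]])

```text
time_s: 28.32
ee_pos: [0.5022, -0.2166, 0.4586]
eef_rot: [-3.142, -0.0, 0.007]
force: [-0.5, 1.2, 0.8]
grip_width: 0.0559
```

```bash
python3 - <<'E'
from station import ctrl
from h import *
o,c,im=snap(ctrl,"wrist","w15"); print(o['time_s'],o['ee_pos'].round(4),o['eef_rot'],o['qpos'].round(2))
E
```

```text
28.325 [ 0.5022 -0.2166  0.4586] [-3.14155449e+00 -2.14045295e-04  7.25466129e-03] [-0.47  0.25  1.06  0.    1.84 -0.48]
```

View pics/w15.png

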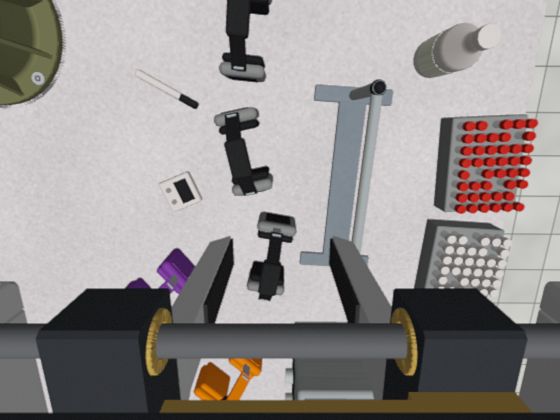

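```bash
python3 - <<'E'
import cv2
im=cv2.imread("pics/w15.png")
cv2.imwrite("pics/w15a.png",cv2.resize(im[60:300,205:405],None,fx=4,fy=2.5,interpolation=cv2.INTER_CUBIC))
E
```

```text
(no output)
```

View pics/w15a.png

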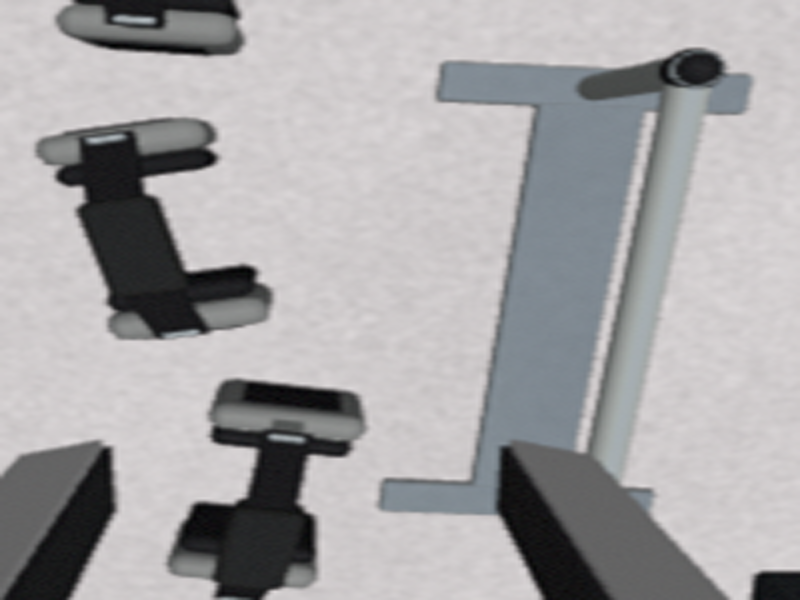

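```bash
python3 - <<'E'
from h import *
c=cal("w15")
U=lambda x,y:((x+.5)/4-.5+205,(y+.5)/2.5-.5+60)
a=onz(c,U(688,95),.157);b=onz(c,U(608,470),.157); d=a-b
print("bar",a,b,"ang",np.degrees(np.arctan2(d[1],d[0])))
for z in (.157,.165,.175): print("posttop",onz(c,U(693,70),z))
ft=[onz(c,U(*q),.01)[:2].round(4) for q in [(440,62),(437,100),(750,75),(745,112),(382,482),(380,508),(540,105),(475,480),(642,110),(575,470)]]
print(ft)
m=[onz(c,U(*q),.15)[:2] for q in [(80,207),(155,197),(187,292),(112,300)]]
print("muff2",m,np.mean(m,0)); 
e=(m[0]+m[1])/2-(m[2]+m[3])/2; print(np.degrees(np.arctan2(e[1],e[0])),np.linalg.norm(e))
for q in [(128,130),(190,322)]: print(onz(c,U(*q),.07))
E
```

```text
bar [ 0.62996839 -0.11537709  0.157     ] [ 0.61760253 -0.33239785  0.157     ] ang 86.73880871381637
posttop [ 0.63058099 -0.10267382  0.157     ]
posttop [ 0.62836039 -0.10332182  0.165     ]
posttop [ 0.62558464 -0.10413182  0.175     ]
[array([ 0.5599, -0.0861]), array([ 0.5594, -0.1116]), array([ 0.6968, -0.0939]), array([ 0.6969, -0.1189]), array([ 0.5413, -0.4046]), array([ 0.5408, -0.4274]), array([ 0.6053, -0.1147]), array([ 0.588 , -0.4025]), array([ 0.6509, -0.1178]), array([ 0.6378, -0.3935])]
muff2 [array([ 0.42181744, -0.17656798]), array([ 0.44849872, -0.17084568]), array([ 0.45881523, -0.22504745]), array([ 0.43137706, -0.22994412])] [ 0.44012711 -0.20060131]
100.4679405811018 0.05469933201974746
[ 0.4294984  -0.13359227  0.07      ]
[ 0.45236474 -0.26037194  0.07      ]
```

```bash
python3 - <<'E'
from station import ctrl
from h import *
plan(ctrl.get_obs(),[.440,-.2006,.23],down(10.5))
E
```

```text
shift tool mm [-62.  -16.7 228.5] len 237.4 rows 5 turn deg [-0.   -0.01 -9.92]
```

Emit:
drive_tool(increments=[[[0,0,0],[-31,-8,45],0.65],[[0,0,-9.9],[-31,-8.7,45],0.65],[[0,0,0],[0,0,50],0.65],[[0,0,0],[0,0,50],0.65],[[0,0,0],[0,0,38],0.65],[[0,0,0],[0,0,0],0.65]], squeeze=25)

```text
time_s: 29.12
ee_pos: [0.4391, -0.2003, 0.2287]
eef_rot: [-3.139, 0.003, 0.182]
force: [0.1, -0.9, 0.5]
grip_width: 0.0611
```

```bash
python3 - <<'E'
from station import ctrl
from h import *
o,c,im=snap(ctrl,"wrist","w16"); print(o['time_s'],o['ee_pos'].round(4),o['eef_rot'],o['qpos'].round(2))
E
```

```text
29.125 [ 0.4391 -0.2003  0.2287] [-3.13892646  0.0032466   0.18162938] [-0.5   0.15  1.69  0.    1.31 -0.69]
```

View pics/w16.png

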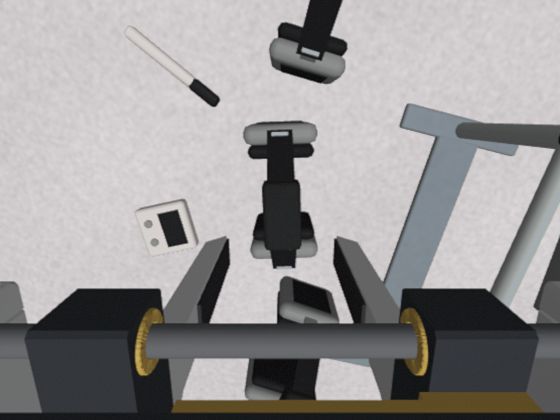

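```bash
python3 - <<'E'
from station import ctrl
from h import *
c=cal("w16"); a=onz(c,(282,181),.15); b=onz(c,(282,248),.15); print(a,b,np.linalg.norm(a-b)); m=(a+b)/2
plan(ctrl.get_obs(),[m[0],m[1],.152],down(10.5))
E
```

```text
[ 0.43406496 -0.17079355  0.15      ] [ 0.44372883 -0.22358423  0.15      ] 0.05366792730386335
shift tool mm [-0.2 -3.7 78.8] len 78.9 rows 2 turn deg [-0.03  0.03 -0.14]
```

Emit:
drive_tool(increments=[[[0,0,0],[0,-3.5,40],0.65],[[0,0,0],[0,0,25],0.6],[[0,0,0],[0,0,12],0.55],[[0,0,0],[0,0,0],0.3],[[0,0,0],[0,0,0],0.2],[[0,0,0],[0,0,0],0.2],[[0,0,0],[0,0,0],0.2],[[0,0,0],[0,0,0],0.2]], squeeze=25)

```text
time_s: 30.18
ee_pos: [0.4395, -0.1978, 0.1544]
eef_rot: [3.14, -0.002, 0.178]
force: [-1.5, 0.2, 7.3]
grip_width: 0.0299
```

Emit:
drive_tool(increments=[[[0,0,0],[0,0,-15],0.2],[[0,0,0],[0,0,-35],0.2],[[0,0,0],[0,0,-45],0.2],[[0,0,0],[0,0,-45],0.2],[[0,0,0],[0,0,-45],0.2],[[0,0,0],[0,0,-15],0.2],[[0,0,-9.5],[0,0,0],0.2],[[0,0,-9.5],[0,0,0],0.2],[[0,0,-9.5],[0,0,0],0.2],[[0,0,-9.5],[0,0,0],0.2],[[0,0,-9.5],[0,0,0],0.2],[[0,0,-9.5],[0,0,0],0.2],[[0,0,-9.5],[0,0,0],0.2],[[0,0,-10],[0,0,0],0.2],[[0,0,0],[0,0,0],0.2]])

```text
time_s: 32.05
ee_pos: [0.4388, -0.1974, 0.3524]
eef_rot: [-3.14, -0.001, 1.512]
force: [-0.0, -0.2, -2.1]
grip_width: 0.0298
```

```bash
python3 - <<'E'
from station import ctrl
from h import *
o,c,im=snap(ctrl,"wrist","w17"); print(o['time_s'],o['ee_pos'].round(4),o['eef_rot'],o['force'],o['grip_width'])
plan(o,[.621,-.259,.355],down(86.8))
E
```

```text
32.05 [ 0.4388 -0.1974  0.3524] [-3.14007841e+00 -6.70851317e-04  1.51192603e+00] [-0.00707679 -0.15856736 -2.10447505] 0.029794075827111712
shift tool mm [-50.7 185.5  -2.9] len 192.4 rows 4 turn deg [-0.09 -0.04 -0.17]
```

View pics/w17.png

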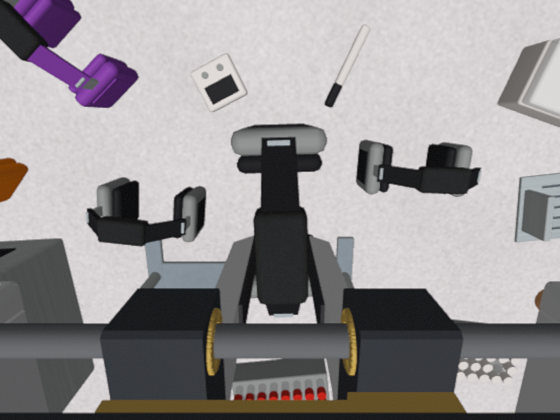

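Emit:
drive_tool(increments=[[[0,0,0],[-8.5,31,0],0.2],[[0,0,0],[-8.5,31,0],0.2],[[0,0,0],[-8.5,31,0],0.2],[[0,0,0],[-8.5,31,0],0.2],[[0,0,0],[-8.5,31,0],0.2],[[0,0,0],[-8.2,30.5,0],0.2],[[0,0,0],[0,0,0],0.2]])

```text
time_s: 32.98
ee_pos: [0.6223, -0.2592, 0.3507]
eef_rot: [-3.139, -0.001, 1.509]
force: [-0.4, -0.1, -2.1]
grip_width: 0.0299
```

```bash
python3 - <<'E'
from station import ctrl
from h import *
o,c,im=snap(ctrl,"wrist","w18"); print(o['time_s'],o['ee_pos'].round(4),o['eef_rot'],o['force'],o['grip_width'])
# predicted bar line
u=np.array([.0567,.9984]); 
for s in (-.15,0,.15): print(s,proj(c,[.621+s*u[0],-.259+s*u[1],.157]))
E
```

```text
32.975 [ 0.6223 -0.2592  0.3507] [-3.13853052e+00 -1.24722962e-03  1.50929314e+00] [-0.35324467 -0.14732737 -2.12997285] 0.029918200494539977
-0.15 [[146.11991658 188.13164462]]
0 [[281.39813527 187.31259669]]
0.15 [[416.75277719 186.49308605]]
```

View pics/w18.png

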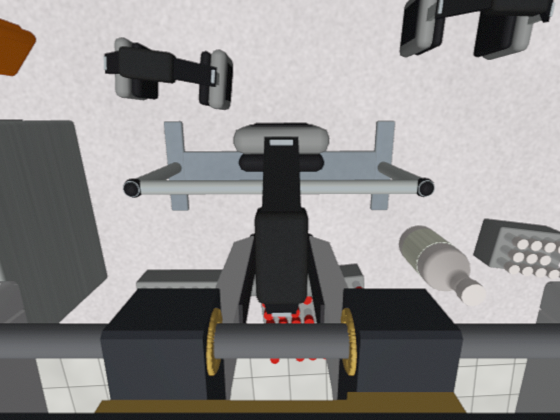

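Emit:
drive_tool(increments=[[[0,0,0],[-2.5,-1,20],0.2],[[0,0,0],[0,0,30],0.2],[[0,0,0],[0,0,35],0.2],[[0,0,0],[0,0,30],0.2],[[0,0,0],[0,0,20],0.2],[[0,0,0],[0,0,12],0.2],[[0,0,0],[0,0,6],0.2],[[0,0,0],[0,0,0],0.2]])

```text
time_s: 34.02
ee_pos: [0.6201, -0.2613, 0.2007]
eef_rot: [3.141, 0.0, 1.513]
force: [-0.3, -0.1, -1.0]
grip_width: 0.0301
```

Emit:
drive_tool(increments=[[[0,0,0],[0,0,4],0.2],[[0,0,0],[0,0,3],0.2],[[0,0,0],[0,0,0],0.2]])

```text
time_s: 34.4
ee_pos: [0.6201, -0.2613, 0.1931]
eef_rot: [-3.141, -0.0, 1.513]
force: [-0.1, 0.1, -2.0]
grip_width: 0.0295
```

Emit:
drive_tool(increments=[[[0,0,0],[0,0,2],0.2],[[0,0,0],[0,0,1],0.2],[[0,0,0],[0,0,0],0.2]])

```text
time_s: 34.78
ee_pos: [0.6201, -0.2613, 0.1902]
eef_rot: [-3.141, -0.0, 1.513]
force: [-0.1, 0.2, -2.5]
grip_width: 0.0295
```

Emit:
drive_tool(increments=[[[0,0,0],[0,0,1],0.2],[[0,0,0],[0,0,0],0.2]])

```text
time_s: 35.02
ee_pos: [0.6202, -0.2613, 0.1894]
eef_rot: [3.141, 0.0, 1.513]
force: [-0.1, -0.1, -1.3]
grip_width: 0.0297
```

Emit:
drive_tool(increments=[[[0,0,0],[0,0,1],0.2],[[0,0,0],[0,0,0],0.2]])

```text
time_s: 35.28
ee_pos: [0.6202, -0.2613, 0.1894]
eef_rot: [3.141, 0.0, 1.513]
force: [-2.3, 1.4, 5.9]
grip_width: 0.0299
```

Emit:
drive_tool(increments=[[[0,0,0],[0,0,1],0.2],[[0,0,0],[0,0,0],0.2]])

```text
time_s: 35.52
ee_pos: [0.6203, -0.2613, 0.1893]
eef_rot: [3.14, 0.001, 1.513]
force: [-5.3, 2.4, 11.0]
grip_width: 0.0299
```

Contact is made; I'll release and look for the next one.

Emit:
drive_tool(increments=[[[0,0,0],[0,0,-1.5],0.3],[[0,0,0],[0,0,0],0.4],[[0,0,0],[0,0,0],0.5],[[0,0,0],[0,0,0],0.55],[[0,0,0],[0,0,-15],0.55],[[0,0,0],[0,0,-40],0.55],[[0,0,0],[0,0,-50],0.55],[[0,0,0],[0,-30,-40],0.6],[[0,0,0],[0,-50,-20],0.6],[[0,0,0],[0,-50,-20],0.6],[[0,0,0],[0,0,0],0.6]])

```text
time_s: 36.9
ee_pos: [0.4885, -0.2539, 0.378]
eef_rot: [3.136, 0.003, 1.512]
force: [0.2, -0.3, -0.6]
grip_width: 0.0568
```

```bash
python3 - <<'E'
from station import ctrl
from h import *
o,c,im=snap(ctrl,"wrist","w19"); print(o['time_s'],o['ee_pos'].round(4),o['eef_rot'],o['force'],o['grip_width'])
E
```

```text
36.9 [ 0.4885 -0.2539  0.378 ] [3.13634270e+00 2.93292525e-03 1.51162092e+00] [ 0.1707694  -0.25118036 -0.55865252] 0.05676953008000688
```

View pics/w19.png

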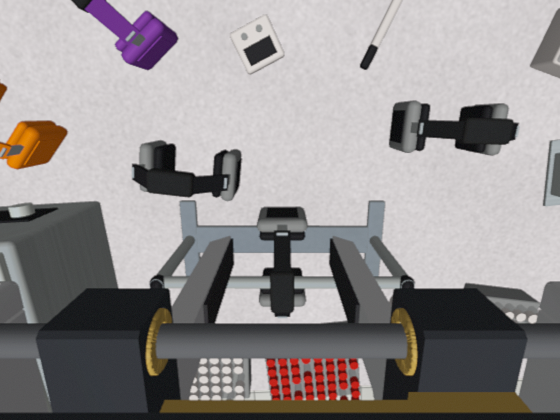

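```bash
python3 - <<'E'
import cv2
im=cv2.imread("pics/w19.png")
a=cv2.resize(im[90:170,380:530],None,fx=5,fy=3.6,interpolation=cv2.INTER_CUBIC)
b=cv2.resize(im[130:210,120:270],None,fx=5,fy=3.6,interpolation=cv2.INTER_CUBIC)
import numpy as np
cv2.imwrite("pics/w19a.png",np.vstack([a,b]))
E
```

```text
(no output)
```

View pics/w19a.png

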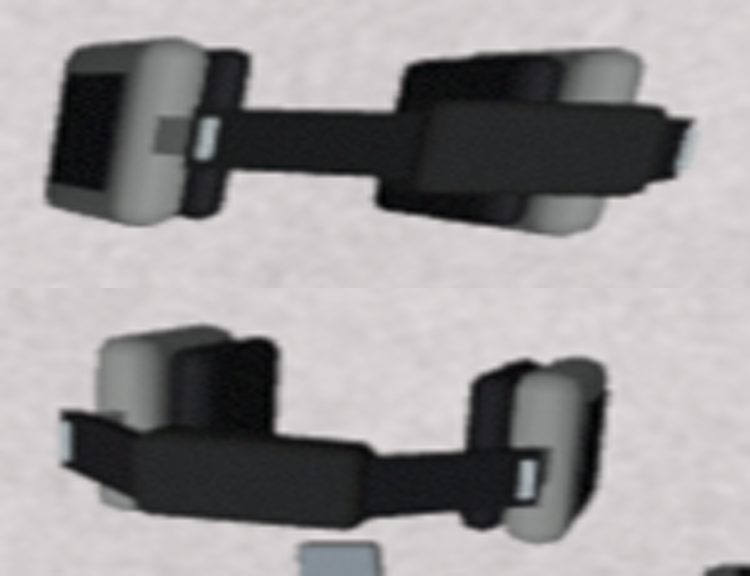

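```bash
python3 - <<'E'
from station import ctrl
from h import *
c=cal("w19")
for n,L,a,b in [("m3",[(425,100),(665,106),(645,195),(415,190)],380,90),("m1",[(148,140),(370,159),(358,239),(138,220)],120,130)]:
    m=np.array([onz(c,((x+.5)/5-.5+a,(y+.5)/3.6-.5+b),.15)[:2] for x,y in L]); e=m[1]+m[2]-m[0]-m[3]
    ctr=m.mean(0); yaw=np.degrees(np.arctan2(e[1],e[0]))-90
    print(n,ctr,"muff x yaw",yaw, np.linalg.norm(e)/2, np.linalg.norm(m[0]-m[3]))
    plan(ctrl.get_obs(),[ctr[0],ctr[1],.23],down(yaw))
E
```

```text
m3 [ 0.4436235  -0.01325299] muff x yaw -5.25793633614397 0.0546382230877136 0.028289891972894908
shift tool mm [237.7 -60.6 145.6] len 285.3 rows 6 turn deg [ 2.200e-01 -8.000e-02  9.189e+01]
m1 [ 0.48207543 -0.38910961] muff x yaw -10.419043117993255 0.05342818771948957 0.027823507319864615
shift tool mm [-1.352e+02 -1.000e-01  1.464e+02] len 199.3 rows 4 turn deg [ 2.200e-01 -9.000e-02  9.705e+01]
```

Emit:
drive_tool(increments=[[[0,0,0],[47.5,-12,0],0.65],[[0,0,0],[47.5,-12,0],0.65],[[0,0,0],[47.5,-12,0],0.65],[[0,0,0],[47.5,-12,0],0.65],[[0,0,0],[47.5,-12.5,0],0.65],[[0,0,10.2],[0,0,15],0.65],[[0,0,10.2],[0,0,15],0.65],[[0,0,10.2],[0,0,15],0.65],[[0,0,10.2],[0,0,15],0.65],[[0,0,10.2],[0,0,20],0.65],[[0,0,10.2],[0,0,20],0.65],[[0,0,10.2],[0,0,20],0.65],[[0,0,10.2],[0,0,15],0.65],[[0,0,10.2],[0,0,10],0.65],[[0,0,0],[0,0,0],0.65]])

```text
time_s: 38.83
ee_pos: [0.444, -0.0129, 0.228]
eef_rot: [-3.141, 0.002, -0.088]
force: [-0.2, -0.3, -0.1]
grip_width: 0.0608
```

```bash
python3 - <<'E'
from station import ctrl
from h import *
o,c,im=snap(ctrl,"wrist","w20"); print(o['time_s'],o['ee_pos'].round(4),o['eef_rot'],o['qpos'].round(2))
E
```

```text
38.825 [ 0.444  -0.0129  0.228 ] [-3.14148444e+00  2.19661002e-03 -8.77033841e-02] [-0.11  0.06  1.79  0.    1.29 -0.02]
```

View pics/w20.png

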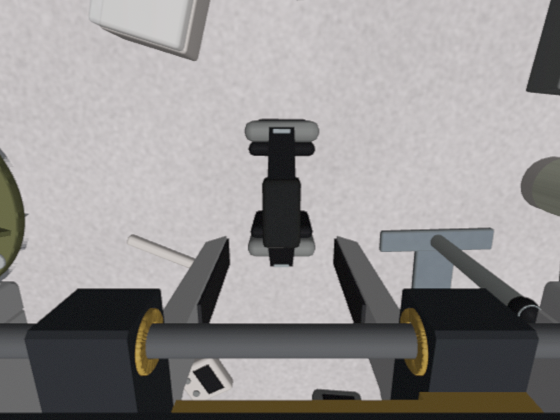

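Emit:
drive_tool(increments=[[[0,0,0],[0,-4,40],0.65],[[0,0,0],[0,0,25],0.6],[[0,0,0],[0,0,11],0.55],[[0,0,0],[0,0,0],0.3],[[0,0,0],[0,0,0],0.2],[[0,0,0],[0,0,0],0.2],[[0,0,0],[0,0,0],0.2],[[0,0,0],[0,0,0],0.2]], squeeze=25)

```text
time_s: 39.88
ee_pos: [0.4444, -0.0092, 0.1537]
eef_rot: [3.142, -0.002, -0.089]
force: [-2.0, 0.3, 6.6]
grip_width: 0.0295
```

Emit:
drive_tool(increments=[[[0,0,0],[0,0,-15],0.2],[[0,0,0],[0,0,-35],0.2],[[0,0,0],[0,0,-45],0.2],[[0,0,0],[0,0,-45],0.2],[[0,0,0],[0,0,-45],0.2],[[0,0,0],[0,0,-15],0.2],[[0,0,-9.2],[0,0,0],0.2],[[0,0,-9.2],[0,0,0],0.2],[[0,0,-9.2],[0,0,0],0.2],[[0,0,-9.2],[0,0,0],0.2],[[0,0,-9.2],[0,0,0],0.2],[[0,0,-9.2],[0,0,0],0.2],[[0,0,-9.2],[0,0,0],0.2],[[0,0,-9.2],[0,0,0],0.2],[[0,0,-9.2],[0,0,0],0.2],[[0,0,-9],[0,0,0],0.2],[[0,0,0],[0,0,0],0.2]])

```text
time_s: 42.0
ee_pos: [0.4438, -0.0092, 0.3519]
eef_rot: [-3.14, -0.0, 1.512]
force: [1.3, 0.6, -2.4]
grip_width: 0.0298
```

```bash
python3 - <<'E'
from station import ctrl
from h import *
o=ctrl.get_obs(); print(o['time_s'],o['ee_pos'].round(4),o['eef_rot'],o['force'],o['grip_width'])
# target: rail mid (.6207,-.2617) + 95 along u
t=np.array([.6207,-.2617])+.095*np.array([.0567,.9984]); print(t)
plan(o,[t[0],t[1],.352],down(86.8))
E
```

```text
42.0 [ 0.4438 -0.0092  0.3519] [-3.13999974e+00 -7.58556536e-05  1.51205223e+00] [ 1.27088532  0.63384771 -2.35063791] 0.029755571552537375
[ 0.6260865 -0.166852 ]
shift tool mm [-146.7  191.2   -0.4] len 241.0 rows 5 turn deg [-0.09 -0.   -0.17]
```

Emit:
drive_tool(increments=[[[0,0,0],[-24.5,32,0],0.2],[[0,0,0],[-24.5,32,0],0.2],[[0,0,0],[-24.5,32,0],0.2],[[0,0,0],[-24.5,32,0],0.2],[[0,0,0],[-24.5,32,0],0.2],[[0,0,0],[-24.2,31,0],0.2],[[0,0,0],[0,0,0],0.2]])

```text
time_s: 42.88
ee_pos: [0.6271, -0.1682, 0.3499]
eef_rot: [-3.138, -0.001, 1.507]
force: [0.4, 0.2, -2.7]
grip_width: 0.0298
```

```bash
python3 - <<'E'
from station import ctrl
from h import *
o,c,im=snap(ctrl,"wrist","w21"); print(o['time_s'],o['ee_pos'].round(4),o['eef_rot'],o['qpos'].round(2))
E
```

```text
42.875 [ 0.6271 -0.1682  0.3499] [-3.13785151e+00 -8.46965680e-04  1.50749579e+00] [-0.32  0.49  0.97 -0.    1.68 -1.83]
```

View pics/w21.png

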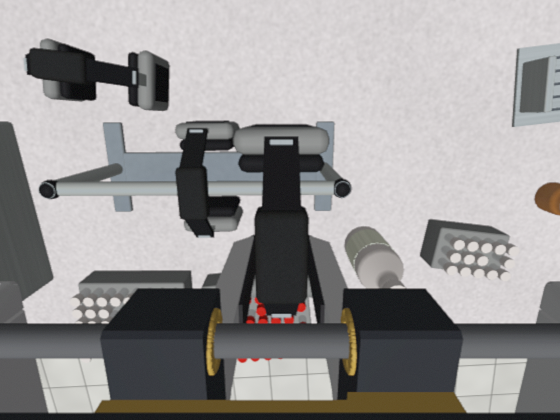

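Emit:
drive_tool(increments=[[[0,0,0],[0,-1,20],0.2],[[0,0,0],[0,0,30],0.2],[[0,0,0],[0,0,35],0.2],[[0,0,0],[0,0,30],0.2],[[0,0,0],[0,0,22],0.2],[[0,0,0],[0,0,13],0.2],[[0,0,0],[0,0,6],0.2],[[0,0,0],[0,0,2],0.2],[[0,0,0],[0,0,0],0.2]])

```text
time_s: 44.05
ee_pos: [0.6254, -0.1666, 0.1954]
eef_rot: [3.141, 0.0, 1.513]
force: [1.1, -0.2, -2.2]
grip_width: 0.0294
```

Emit:
drive_tool(increments=[[[0,0,0],[0,0,2],0.2],[[0,0,0],[0,0,0],0.2]])

```text
time_s: 44.3
ee_pos: [0.6252, -0.1666, 0.1928]
eef_rot: [3.142, 0.0, 1.513]
force: [-0.6, 0.7, -2.2]
grip_width: 0.0299
```

Emit:
drive_tool(increments=[[[0,0,0],[0,0,2],0.2],[[0,0,0],[0,0,1],0.2],[[0,0,0],[0,0,0],0.2]])

```text
time_s: 44.68
ee_pos: [0.6252, -0.1666, 0.1897]
eef_rot: [-3.141, -0.0, 1.513]
force: [-0.3, 0.4, -1.6]
grip_width: 0.0296
```

Emit:
drive_tool(increments=[[[0,0,0],[0,0,1],0.2],[[0,0,0],[0,0,0],0.2]])

```text
time_s: 44.92
ee_pos: [0.6252, -0.1666, 0.1888]
eef_rot: [3.141, 0.0, 1.513]
force: [0.1, 0.7, -1.7]
grip_width: 0.0296
```

Emit:
drive_tool(increments=[[[0,0,0],[0,0,1],0.2],[[0,0,0],[0,0,0],0.2]])

```text
time_s: 45.18
ee_pos: [0.6253, -0.1667, 0.1887]
eef_rot: [3.141, 0.0, 1.513]
force: [-3.2, 0.7, 5.6]
grip_width: 0.0296
```

Emit:
drive_tool(increments=[[[0,0,0],[0,0,-0.7],0.3],[[0,0,0],[0,0,0],0.4],[[0,0,0],[0,0,0],0.5],[[0,0,0],[0,0,0],0.55],[[0,0,0],[0,0,-15],0.55],[[0,0,0],[0,0,-40],0.55],[[0,0,0],[0,0,-50],0.55],[[0,0,0],[-40,-35,-30],0.6],[[0,0,0],[-50,-40,0],0.6],[[0,0,0],[-50,-40,0],0.6],[[0,0,0],[0,0,0],0.6]])

```text
time_s: 46.55
ee_pos: [0.5021, -0.3001, 0.3251]
eef_rot: [3.14, 0.001, 1.508]
force: [-0.2, 0.2, 0.2]
grip_width: 0.0566
```

```bash
python3 - <<'E'
from station import ctrl
from h import *
o,c,im=snap(ctrl,"wrist","w22"); print(o['time_s'],o['ee_pos'].round(4),o['eef_rot'],o['qpos'].round(2))
im=im.copy()
cv2.imwrite("pics/w22a.png",cv2.resize(im[90:250,100:300],None,fx=4,fy=3.7,interpolation=cv2.INTER_CUBIC))
E
```

```text
46.55 [ 0.5021 -0.3001  0.3251] [3.14033597e+00 1.21451081e-03 1.50847435e+00] [-0.6   0.33  1.25 -0.    1.56 -2.11]
```

View pics/w22.png

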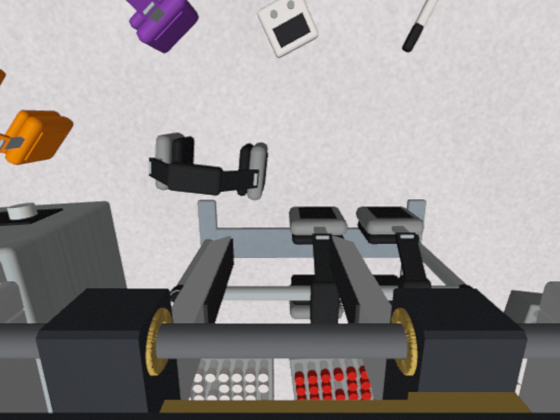

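View pics/w22a.png

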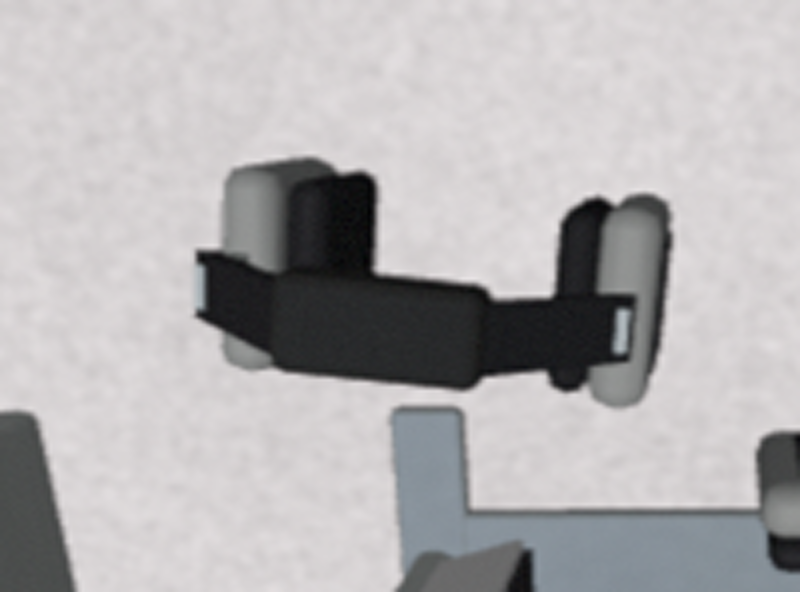

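```bash
python3 - <<'E'
from station import ctrl
from h import *
c=cal("w22")
L=[(278,272),(488,292),(478,387),(275,365)]
m=np.array([onz(c,((x+.5)/4-.5+100,(y+.5)/3.7-.5+90),.15)[:2] for x,y in L]); e=m[1]+m[2]-m[0]-m[3]
ctr=m.mean(0); yaw=np.degrees(np.arctan2(e[1],e[0]))-90
print(ctr,"muff x yaw",yaw, np.linalg.norm(e)/2, np.linalg.norm(m[0]-m[3]))
plan(ctrl.get_obs(),[ctr[0],ctr[1],.23],down(yaw))
s=ctrl.calibration("scene"); p=onz(s,(222,178),0); print("instr",p,[proj(s,[p[0],p[1],z]).round() for z in (.1,.15,.2,.25)])
d=ctrl.calibration("side"); print(onz(d,(335,148),0),onz(d,(292,123),0))
E
```

```text
[ 0.48274664 -0.39003278] muff x yaw -10.038465520931979 0.05380078646770816 0.02666064336664189
shift tool mm [-92.5 -15.3  95. ] len 133.4 rows 3 turn deg [ 1.000e-01 -4.000e-02  9.657e+01]
instr [ 0.49635345 -0.65302876  0.        ] [array([[220., 161.]]), array([[220., 151.]]), array([[219., 142.]]), array([[218., 132.]])]
[ 5.67121600e-01 -5.94208884e-01 -2.22044605e-16] [ 0.80533682 -0.64111931  0.        ]
```

```bash
python3 - <<'E'
import cv2
a=cv2.imread("pics/scene0.png"); cv2.imwrite("pics/s0i.png",cv2.resize(a[120:270,140:290],None,fx=4,fy=4,interpolation=cv2.INTER_CUBIC))
E
```

```text
(no output)
```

View pics/s0i.png

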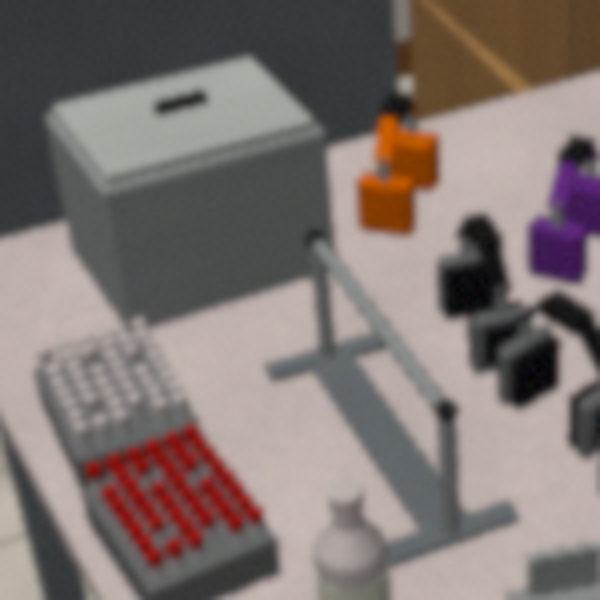

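Emit:
drive_tool(increments=[[[0,0,0],[-46,-8,0],0.65],[[0,0,0],[-46.5,-7.3,0],0.65],[[0,0,9.66],[0,0,10],0.65],[[0,0,9.66],[0,0,10],0.65],[[0,0,9.66],[0,0,10],0.65],[[0,0,9.66],[0,0,10],0.65],[[0,0,9.66],[0,0,10],0.65],[[0,0,9.66],[0,0,10],0.65],[[0,0,9.66],[0,0,10],0.65],[[0,0,9.66],[0,0,10],0.65],[[0,0,9.66],[0,0,10],0.65],[[0,0,9.66],[0,0,5],0.65],[[0,0,0],[0,0,0],0.65]])

```text
time_s: 48.22
ee_pos: [0.4848, -0.388, 0.2286]
eef_rot: [-3.141, 0.0, -0.17]
force: [-0.6, 0.3, 0.8]
grip_width: 0.0614
```

```bash
python3 - <<'E'
from station import ctrl
from h import *
o,c,im=snap(ctrl,"wrist","w23"); print(o['time_s'],o['ee_pos'].round(4),o['eef_rot'],o['qpos'].round(2))
E
```

```text
48.225 [ 0.4848 -0.388   0.2286] [-3.14133960e+00  1.53184961e-04 -1.70451220e-01] [-0.73  0.46  1.29  0.    1.39 -0.56]
```

View pics/w23.png

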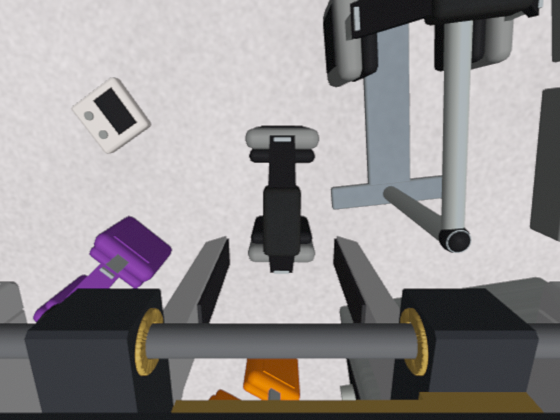

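Emit:
drive_tool(increments=[[[0,0,0],[0,1.5,40],0.65],[[0,0,0],[0,0,25],0.6],[[0,0,0],[0,0,11],0.55],[[0,0,0],[0,0,0],0.3],[[0,0,0],[0,0,0],0.2],[[0,0,0],[0,0,0],0.2],[[0,0,0],[0,0,0],0.2],[[0,0,0],[0,0,0],0.2]], squeeze=25)

```text
time_s: 49.28
ee_pos: [0.484, -0.3907, 0.1538]
eef_rot: [3.14, -0.002, -0.173]
force: [2.1, 0.9, 7.2]
grip_width: 0.03
```

Emit:
drive_tool(increments=[[[0,0,0],[0,0,-15],0.2],[[0,0,0],[0,0,-35],0.2],[[0,0,0],[0,0,-45],0.2],[[0,0,0],[0,0,-45],0.2],[[0,0,0],[0,0,-45],0.2],[[0,0,0],[0,0,-25],0.2],[[0,0,-9.66],[0,0,0],0.2],[[0,0,-9.66],[0,0,0],0.2],[[0,0,-9.66],[0,0,0],0.2],[[0,0,-9.66],[0,0,0],0.2],[[0,0,-9.66],[0,0,0],0.2],[[0,0,-9.66],[0,0,0],0.2],[[0,0,-9.66],[0,0,0],0.2],[[0,0,-9.66],[0,0,0],0.2],[[0,0,-9.66],[0,0,0],0.2],[[0,0,-9.66],[0,0,0],0.2],[[0,0,0],[0,0,0],0.2]])

```text
time_s: 51.4
ee_pos: [0.4833, -0.3903, 0.363]
eef_rot: [-3.141, -0.0, 1.512]
force: [-0.5, 0.4, -1.5]
grip_width: 0.0297
```

```bash
python3 - <<'E'
from station import ctrl
from h import *
o=ctrl.get_obs(); print(o['time_s'],o['ee_pos'].round(4),o['eef_rot'],o['force'],o['grip_width'],o['qpos'].round(2))
t=np.array([.6207,-.2617])-.095*np.array([.0567,.9984]); print(t)
plan(o,[t[0],t[1],.36],down(86.8))
E
```

```text
51.4 [ 0.4833 -0.3903  0.363 ] [-3.14143683e+00 -4.20831541e-05  1.51196097e+00] [-0.51942257  0.43860498 -1.48482012] 0.029733569140948272 [-0.74  0.41  1.05 -0.    1.68 -2.25]
[ 0.6153135 -0.356548 ]
shift tool mm [ 41.5 129.8   3. ] len 136.3 rows 3 turn deg [-0.01 -0.   -0.17]
```

Emit:
drive_tool(increments=[[[0,0,0],[10.4,32.5,0],0.2],[[0,0,0],[10.4,32.5,0],0.2],[[0,0,0],[10.4,32.5,0],0.2],[[0,0,0],[10.3,31.3,0],0.2],[[0,0,0],[0,0,0],0.2],[[0,0,0],[0,0,0],0.2]])

```text
time_s: 52.15
ee_pos: [0.614, -0.3566, 0.3626]
eef_rot: [-3.141, 0.0, 1.51]
force: [-0.1, 0.8, -1.5]
grip_width: 0.0295
```

```bash
python3 - <<'E'
from station import ctrl
from h import *
o,c,im=snap(ctrl,"wrist","w24"); print(o['time_s'],o['ee_pos'].round(4),o['eef_rot'],o['qpos'].round(2))
E
```

```text
52.15 [ 0.614  -0.3566  0.3626] [-3.14122081e+00  1.33679833e-05  1.51042299e+00] [-0.58  0.67  0.67 -0.    1.8  -2.09]
```

View pics/w24.png

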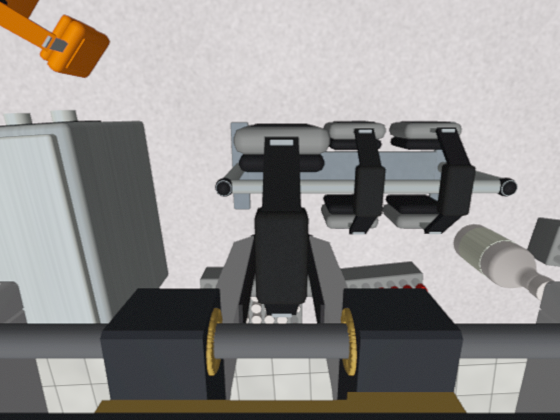

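```bash
python3 - <<'E'
from h import *
c=cal("w24")
for z in (0,.1,.2,.25): print(z,onz(c,(165,270),z),onz(c,(143,122),z),onz(c,(75,125),z))
s=cal("s13")
E
```

```text
0 [ 0.7842384  -0.57178526  0.        ] [ 0.53244897 -0.56702669  0.        ] [ 0.53042046 -0.67347418  0.        ]
0.1 [ 0.73723791 -0.52989648  0.1       ] [ 0.53350443 -0.52604611  0.1       ] [ 0.53186308 -0.61217728  0.1       ]
0.2 [ 0.69023741 -0.48800769  0.2       ] [ 0.5345599  -0.48506554  0.2       ] [ 0.5333057  -0.55088038  0.2       ]
0.25 [ 0.66673716 -0.4670633   0.25      ] [ 0.53508763 -0.46457525  0.25      ] [ 0.53402701 -0.52023193  0.25      ]
```

Emit:
drive_tool(increments=[[[0,0,0],[0,1,20],0.2],[[0,0,0],[0,0,35],0.2],[[0,0,0],[0,0,40],0.2],[[0,0,0],[0,0,33],0.2],[[0,0,0],[0,0,22],0.2],[[0,0,0],[0,0,12],0.2],[[0,0,0],[0,0,6],0.2],[[0,0,0],[0,0,1],0.2],[[0,0,0],[0,0,0],0.2]])

```text
time_s: 53.32
ee_pos: [0.6156, -0.3566, 0.1944]
eef_rot: [3.141, 0.001, 1.513]
force: [-0.2, 0.8, -2.5]
grip_width: 0.0299
```

Emit:
drive_tool(increments=[[[0,0,0],[0,0,2],0.2],[[0,0,0],[0,0,0],0.2]])

```text
time_s: 53.58
ee_pos: [0.6155, -0.3565, 0.1915]
eef_rot: [-3.142, -0.0, 1.513]
force: [-0.1, -0.5, -2.7]
grip_width: 0.0296
```

Emit:
drive_tool(increments=[[[0,0,0],[0,0,1.5],0.2],[[0,0,0],[0,0,1],0.2],[[0,0,0],[0,0,0],0.2]])

```text
time_s: 53.95
ee_pos: [0.6155, -0.3564, 0.1889]
eef_rot: [-3.141, -0.0, 1.513]
force: [-0.5, -0.6, -2.4]
grip_width: 0.0298
```

Emit:
drive_tool(increments=[[[0,0,0],[0,0,1],0.2],[[0,0,0],[0,0,0],0.2]])

```text
time_s: 54.2
ee_pos: [0.6156, -0.3565, 0.1887]
eef_rot: [3.141, 0.0, 1.513]
force: [-1.6, 0.8, 2.8]
grip_width: 0.0299
```

Contact; release, retreat, check everything.

Emit:
drive_tool(increments=[[[0,0,0],[0,0,0],0.3],[[0,0,0],[0,0,0],0.4],[[0,0,0],[0,0,0],0.5],[[0,0,0],[0,0,0],0.55],[[0,0,0],[0,0,-15],0.55],[[0,0,0],[0,0,-40],0.55],[[0,0,0],[0,0,-50],0.55],[[0,0,0],[20,-40,-40],0.6],[[0,0,0],[40,-50,-40],0.6],[[0,0,0],[50,-30,-20],0.6],[[0,0,0],[50,0,0],0.6],[[0,0,0],[0,0,0],0.6]])

```text
time_s: 55.7
ee_pos: [0.513, -0.1947, 0.3885]
eef_rot: [3.138, 0.001, 1.516]
force: [-0.4, -0.6, 0.6]
grip_width: 0.0561
```

```bash
python3 - <<'E'
from station import ctrl
from h import *
o,c,im=snap(ctrl,"wrist","w25"); print(o['time_s'],o['ee_pos'].round(4),o['force'])
o,c,im=snap(ctrl,"scene","s25"); cv2.imwrite("pics/s25a.png",cv2.resize(im[130:360,190:430],None,fx=3,fy=2.6,interpolation=cv2.INTER_CUBIC))
o,c,im=snap(ctrl,"side","d25"); cv2.imwrite("pics/d25a.png",cv2.resize(im[110:390,140:420],None,fx=2.6,fy=2.1,interpolation=cv2.INTER_CUBIC))
E
```

```text
55.7 [ 0.513  -0.1947  0.3885] [-0.44963331 -0.63756778  0.59448932]
```

View pics/w25.png

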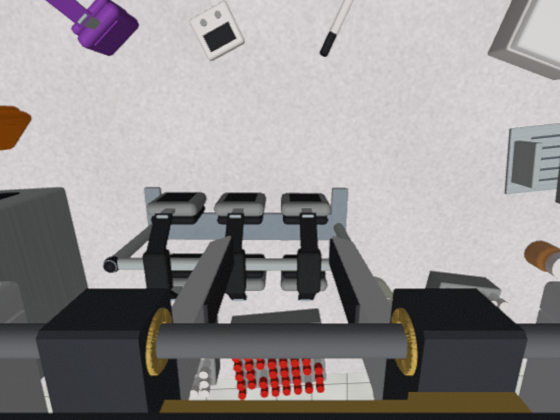

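View pics/s25a.png

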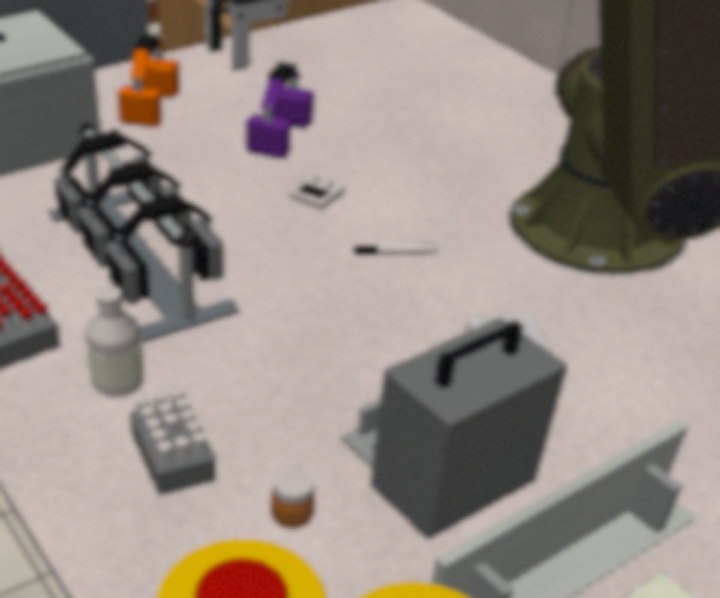

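View pics/d25a.png

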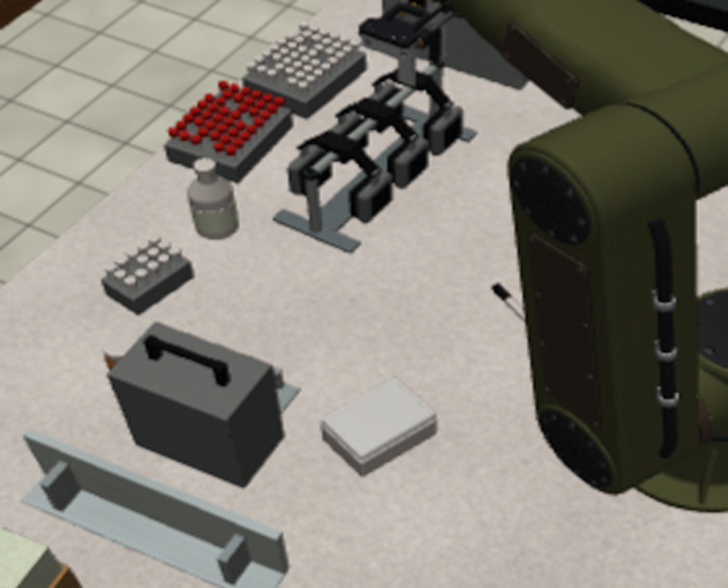

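Emit:
drive_tool(increments=[[[0,0,0],[50,0,-20],0.6],[[0,0,0],[50,0,-20],0.6],[[0,0,0],[50,0,-10],0.6],[[0,0,0],[50,0,0],0.6],[[0,0,0],[50,0,0],0.6],[[0,0,0],[50,0,0],0.6],[[0,0,0],[50,0,0],0.6],[[0,0,0],[0,0,0],0.6]])

```text
time_s: 56.85
ee_pos: [0.5339, 0.1539, 0.4353]
eef_rot: [-3.14, 0.0, 1.515]
force: [-0.0, -0.4, 0.3]
grip_width: 0.0564
```

```bash
python3 - <<'E'
from station import ctrl
from h import *
o,c,im=snap(ctrl,"wrist","w26"); print(o['time_s'],o['ee_pos'].round(4),o['force'])
cv2.imwrite("pics/w26a.png",cv2.resize(im[80:280,220:440],None,fx=3.6,fy=3,interpolation=cv2.INTER_CUBIC))
E
```

```text
56.85 [0.5339 0.1539 0.4353] [-0.03685197 -0.4442655   0.25461036]
```

View pics/w26a.png

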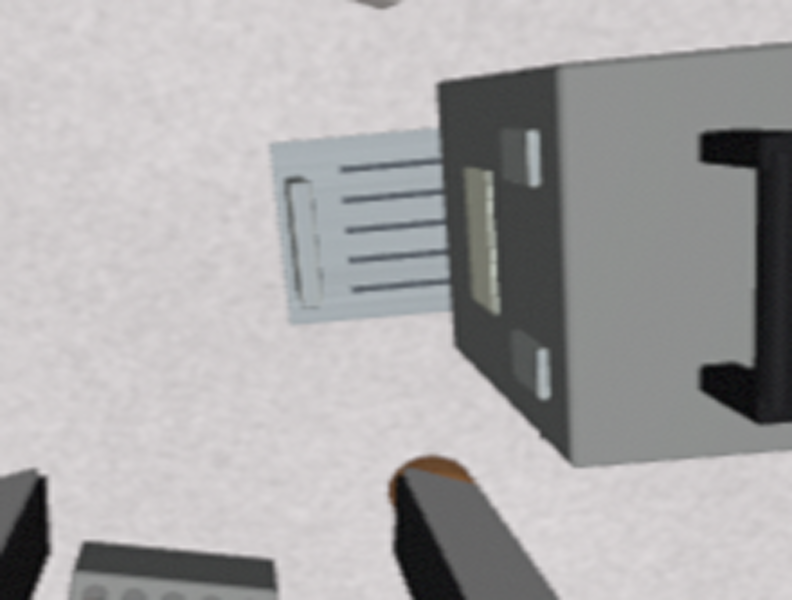

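```bash
python3 - <<'E'
from h import *
c=cal("w26"); g=lambda x,y,z:onz(c,((x+.5)/3.6-.5+220,(y+.5)/3-.5+80),z)[:2]
a,b=g(272,143,.006),g(292,325,.006); p,q=g(439,84,.006),g(456,347,.006)
n=np.array([-(q-p)[1],(q-p)[0]]);n/=np.linalg.norm(n)
ang=lambda v:np.degrees(np.arctan2(v[1],v[0]))
print(np.linalg.norm(a-b),np.linalg.norm(p-q),ang(b-a),ang(q-p)); ex=((p+q)/2-(a+b)/2)@n
print("exposed",ex,"insert",160-abs(ex)*1000, "lateral",((a+b)/2-(p+q)/2)@(q-p)/np.linalg.norm(q-p))
e,f=g(558,67,.221),g(577,466,.221); print("lid front",np.linalg.norm(e-f),e-p,f-q)
E
```

```text
0.10946812821391652 0.15671635357412286 2.764216416333023 2.713511274438228
exposed 0.08288790660722108 insert 77.11209339277892 lateral 0.0010126136903733675
lid front 0.15581542062488102 [-0.00021173 -0.00202156] [-0.00120782 -0.00025703]
```

```bash
python3 -c "
from station import ctrl
print(ctrl.hand_in(), ctrl.get_obs()['time_s'])"
```

```text
the job is handed in; nothing more can be done
the job is handed in; nothing more can be done
```

The job is done and handed in at about 57 s of the 208 s allowed, with the robot touching nothing.

**Box and plate:** I tipped the box back by its handle until it leaned on the panel at about 30°. Then I slid the plate squarely under its front and eased the box forward, gripped all the way. The last wrist picture puts the plate about 77 mm under the box, roughly 27 mm past the middle. It is square to within 0.1° and about 1 mm off centre, and the box stands flat and upright on it.

**Ear defenders:** all three black pairs were on the bench, and each now hangs by its headband with one cup on each side of the bar. They are spaced about 95 mm apart. One pair (muff1) lay about 5 cm from my first rough estimate. It was probably the one that got knocked, so I measured it again before gripping.

**Other things:** the orange and purple ones and the remaining bench items look unmoved in the final scene and side pictures.

**Disagreements:**
- The scene camera placed the plate about 5 mm off the wrist and tool readings. I trusted the wrist camera.
- Corner fits of the box were off by several pixels in places, 8 px at one corner near a finger.

Neither affected the outcome, and no check failed.

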